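Count a charge of grinding cylinders off the tipping tray and weigh it

TASK

Lower the gate of the counting tray, set every loose steel cylinder from the bench in the tray's front compartment, then raise the gate and tip the tray by its handle, holding it tilted until the whole front row has dropped into the cup while the reserve row stays behind its cross lip. Let the tray back down level, lower the gate again, and stand the cup with its cylinders in the middle of the balance pan. Leave the reserve row and the other things on the bench where they are.

Things in the scene. Friction and masses are not known exactly. Their poses are not given: they have to be found in the camera images.
- P1: loose bare steel grinding cylinder, 14 mm diameter, 16 mm tall, 19 g; origin at the centre of its flat underside, z along its axis. Starts standing upright on the bench to the robot's right of the tray. Two or three of P1 to P4 are there in a run; the others are absent (None)
- P2: loose bare steel grinding cylinder, 14 mm diameter, 16 mm tall, 19 g; origin at the centre of its flat underside, z along its axis. Starts standing upright on the bench to the robot's right of the tray. Two or three of P1 to P4 are there in a run; the others are absent (None)
- P3: loose bare steel grinding cylinder, 14 mm diameter, 16 mm tall, 19 g; origin at the centre of its flat underside, z along its axis. Starts standing upright on the bench to the robot's right of the tray. Two or three of P1 to P4 are there in a run; the others are absent (None)
- P4: loose bare steel grinding cylinder, 14 mm diameter, 16 mm tall, 19 g; origin at the centre of its flat underside, z along its axis. Starts standing upright on the bench to the robot's right of the tray. Two or three of P1 to P4 are there in a run; the others are absent (None)
- R1: reserve cylinder (stays where it is): bare steel grinding cylinder, 14 mm diameter, 16 mm tall, 19 g; origin at the centre of its flat underside, z along its axis. Stands in the tray's rear compartment, behind the cross lip
- R2: reserve cylinder (stays where it is): bare steel grinding cylinder, 14 mm diameter, 16 mm tall, 19 g; origin at the centre of its flat underside, z along its axis. Stands in the tray's rear compartment, behind the cross lip
- R3: reserve cylinder (stays where it is): bare steel grinding cylinder, 14 mm diameter, 16 mm tall, 19 g; origin at the centre of its flat underside, z along its axis. Stands in the tray's rear compartment, behind the cross lip
- cup: open aluminium cup, outside 80 mm (its x) by 70 mm (its y) by 42 mm tall, walls 2.5 mm, about 160 g; origin at the centre of its underside, z up. Starts on the bench under the tray's front edge, its x along the tray's, its near wall 3 mm (centre 43 mm) beyond point tray_lip, where tipped cylinders fall into it. Best taken across its 70 mm width from above
- tray_lip (a point): middle of the front edge of the steel counting tray, on the top of its floor, 85 mm above the bench when level. x points forward off the edge, away from the handle; y to the tray's left; z up out of the floor; the frame tilts with the tray. The floor is 58 mm wide inside, 115 mm long, its front edge open but for the gate; side walls 3 mm thick, 6 mm tall
- tray_row (a point): where the front row stands: on the floor in the middle of the front compartment, 35 mm behind tray_lip, same axes. The compartment spans 67 mm behind the edge. Three cylinders fit side by side along y at -20, 0, 20 mm, pinched along the tray's x, held by the upper half (finger tips 8 mm or more above the underside, so the pads clear the 6 mm side walls)
- tray_rear (a point): middle of the rear compartment's floor, 92.5 mm behind tray_lip, same axes; the compartment runs 70 to 115 mm behind tray_lip, between the raised cross lip (8 mm tall, 3 mm thick) and the 8 mm tall back wall. Cylinders on the tray start to slide at about 0.28 to 0.40 rad of tilt; those here stop at the cross lip
- tray_handle (a point): centre of the black round handle bar at the rear of the tray: 12 mm diameter, 40 mm long along the tray's y, flat ends, on an 8 mm wide stem; at (-132, 0, +34) mm in the frame of tray_lip, 119 mm above the bench when level. Pinched by its two ends (along y) it turns between the pads as it is lifted in an arc about tray_pivot
- tray_pivot (a point): the tray's hinge axis (along the tray's y): at (-30, 0, -25) mm in the frame of tray_lip, 60 mm above the bench
- tray (a joint): tilt of the tray in rad: 0 level (it rests there by its own weight), grows as the handle is raised and the front edge goes down, stop at 0.75. Lifting takes a few N at the handle; let go, it falls back to 0
- gate_pivot (a point): axis (along the tray's y) of the gate lever on the tray's left side: at (-45, +59, +14) mm in the frame of tray_lip, in line with the lever's stalk
- gate_knob (a point): centre of the black round knob on top of the gate lever: 12 mm diameter, 24 mm long along the tray's y, flat ends; 50 mm from gate_pivot on a thin 6 mm stalk. It can be pinched by its ends (along y) or pushed
- gate (a joint): gate lever in rad. 0 = gate down: a thin bar lies across the front edge and stops the cylinders; the stalk leans 0.35 rad forward. Swinging the knob back (towards the handle) raises the bar; 0.8 = fully up, bar 30 mm over the floor, stalk leaning 0.45 rad back. Stops at 0 and 0.8; stays where left (about 1.3 N at the knob). Starts raised
- pan (a point): centre of the top of the balance's round steel pan, 140 mm diameter, 61 mm above the bench, fixed; the white balance below it measures 210 by 180 mm, 48 mm tall; z up
- dish: bystander: glass dish, 60 mm diameter, 16 mm tall; origin under its centre
- jar: bystander: white plastic jar, 48 mm diameter, 58 mm tall; origin under its centre
- beaker: bystander: glass beaker, 52 mm diameter, 60 mm tall; origin under its centre
- spatula: bystander: lab spatula, 160 mm long, lying flat on the bench; origin at its middle
Mind the look-alikes: they are no part of the job. Leave any green look-alike of the cup alone.

How it is judged:
By the outcome, as a careful person would: the job done as asked, in the order asked, and still so for the second after the job is handed in, with the robot touching nothing.
Of P1, P2, P3, P4 only 2 to 3 are there at a start; the rules pass over those that are not, and their reading is None.
At some moment in a run one of P1, P2, P3, P4 may be knocked a few centimetres aside while the robot is not near it.
Once in a run the grip may slacken for a moment while it holds something.
It also fails if it takes over 210 s, if anything falls off the work surface, if the arm or the gripper's body presses on something with over 40 N, if the wrist force passes 120 N, or if a joint passes its speed limit or range.

ROBOT

A 6-joint arm with a two-finger parallel gripper is mounted at the origin on the work surface. World frame = base frame: x ahead of the robot, y to its left, z up, the work surface at z = 0. Lengths are in m, angles in rad, forces in N, time in s.
With the tool pointing down it reaches from about 0.3 to 0.875 m from the base axis. Payload 6.4 kg.
Tool frame: the origin (TCP) lies at the very end of the fingers, on their centre line; the grasp point (between the pads) lies 19 mm behind it; z points along the fingers, y is the line along which they close (so a half turn about z gives the same grasp; the last joint's range is limited). The gripper opens to 85 mm and grips with 20 to 120 N. Pads are 22 mm wide; open, the fingers measure 114 mm over their backs; the gripper's body (76 mm by 85 mm) begins 54 mm behind the grasp point. The pads swing forward as they close: fully open they stand 13 mm farther back than shut.
Start: joints at [1.052, 0.181, 1.607, -0, 1.354, -0.206], TCP at [0.177, 0.547, 0.231] pointing down, gripper open.
Joint ranges: [-2.99, 2.99], [-0.89, 2.07], [0.3, 2.58], [-1.14, 4.28], [0, 2.63], [-3.12, 3.12]. Speed limits (rad/s): [2.57, 2.57, 3.01, 3.14, 3.14, 3.14].

INTERFACE

Orientations are given as a unit quaternion [w, x, y, z].
In Python, from bench import * gives the robot as it stands. The module is installed in compiled form; this text tells all that it offers.
- The arm moves only by the tool arm_command, never from a script. Its arguments are lists of equal length, an entry for each row: "dp": the shift along the tool's x, y, z in units of 0.25 m (1.0 is 0.25 m), a list of three; "turn": the turn, a rotation vector about the tool's x, y, z in units of 30 degrees (1.0 is 30 degrees), a list of three; "jaw": the opening, from 0 (shut) to 1 (fully open). A call has 1 to 5 rows; each row is the pose to reach, as a shift and turn from the pose commanded when the call began, along the tool's axes at that moment; what a row does not reach only later rows make up. A row lasts 1/8 s, in which the tool goes at most 62.5 mm and 10.7 degrees, less where a joint would pass 70% of its speed; a pose out of reach is approached as far as the arm can. A call with a number of a shift or a turn outside -1 to 1 is refused whole. A call with a gripper value outside its range is refused whole. The fingers move at their own pace and stop on an object; the grip force is fixed at half the most. Time passes only in rows, so rows that repeat a pose let the fingers close. It gives the time, the measured TCP pose, the force, the opening and the grip force at its end, in the units of the state.
- get_obs(): the state, without advancing time (a new reading comes with each control period).
- camera(name): name is "scene" or "top" or "wrist"; returns the picture (384x512x3 uint8, blue, green, red); there is no depth.
- get_calibration(name): a dict with "camera_matrix" (3x3 intrinsics, pixels), "k1" (the pictures are not rectified: a ray, as slopes to the right and down, at radius r is drawn at 1 + k1 r^2 times it, then the intrinsics apply), "R" (3x3) and "t" (3): a world point X has camera coordinates R X + t; the wrist camera has in their place "mount" (4x4, takes a point from camera to tool coordinates, whose origin is the TCP and whose axes are the flange's). Camera axes: x right, y down, z forward; pixel columns grow to the right and rows downward; lengths in m; the calibration is good to about 2 mm. A picture is of the moment at which its call begins: read the wrist's pose just before it. get_calibration takes no time and is no camera call.
- hand_in(): hands the job in; it is judged then, once.
The state is a dict: "time_s": time; "q": joint angles; "dq": joint speeds; "joint_efforts": joint torques, N m; "eef_pos": TCP position; "eef_rot": TCP orientation; "wrist_force": force on the tool from outside, world axes, zero at the start; "torque": the same for the moment, N m; "opening": opening from 0.0 (shut) to 1.0 (fully open); "grasp_force": force on a finger pad.
Only numpy, scipy, OpenCV 4.12 (cv2) and the standard library are available. Lean on these libraries where they do the work, as an engineer would, in place of code of your own. Each camera call takes 0.05 s, during which the arm holds its last target. There are 200 camera calls.

## Working session

There is one attempt and no reset: what is moved stays moved. The work goes in short steps, Python scripts to look and compute and a tool call to move; the robot and the scene stay as the last step left them, time stands still between calls to the robot, and variables do not carry over. Pictures are saved under pics/ and viewed, at most 14 in all, crops included, and the job is handed in when it is done.

Besides the shell and the picture viewer there is one more tool, called after ">>>" as name(argument=value, ...) on one line, values as JSON. arm_command: Moves the arm, as the interface text tells. Its arguments: {"type":"object","properties":{"dp":{"type":"array"},"turn":{"type":"array"},"jaw":{"type":"array"}},"required":["dp","turn","jaw"]}

```bash
mkdir -p pics; python3 - <<'E'
from bench import *
import cv2,numpy as np
np.set_printoptions(precision=4,suppress=True)
o=get_obs();print(o['time_s'],o['eef_pos'],o['eef_rot'],o['opening'])
for n in ['scene','top','wrist']:
    im=camera(n);cv2.imwrite(f'pics/{n}0.png',im)
    print(n,get_calibration(n))
a=cv2.imread('pics/scene0.png');b=cv2.imread('pics/top0.png')
cv2.imwrite('pics/top0b.png',cv2.resize(b,(800,600),interpolation=cv2.INTER_CUBIC))
cv2.imwrite('pics/scene0b.png',cv2.resize(a,(800,600),interpolation=cv2.INTER_CUBIC))
E
```

```text
0.0 [0.1766 0.5466 0.2303] [-0.0003  0.1558  0.9878 -0.0009] 0.997789136328103
scene {'camera_matrix': array([[365.7428,   0.    , 255.5106],
       [  0.    , 365.7428, 185.2955],
       [  0.    ,   0.    ,   1.    ]]), 'k1': -0.11797088108416726, 'R': array([[-0.6775,  0.7355, -0.0017],
       [ 0.6231,  0.5728, -0.5326],
       [-0.3908, -0.3619, -0.8463]]), 't': array([ 0.4167, -0.2642,  1.4132])}
top {'camera_matrix': array([[495.6776,   0.    , 254.8581],
       [  0.    , 495.6776, 175.5322],
       [  0.    ,   0.    ,   1.    ]]), 'k1': 0.026493674646162108, 'R': array([[-0.0199, -0.9998, -0.0018],
       [-0.9843,  0.0199, -0.1757],
       [ 0.1757, -0.0017, -0.9845]]), 't': array([-0.0192,  0.5649,  1.344 ])}
wrist {'camera_matrix': array([[279.2038,   0.    , 257.2355],
       [  0.    , 279.2038, 191.3713],
       [  0.    ,   0.    ,   1.    ]]), 'k1': -0.013786881055017535, 'mount': array([[ 0.0005, -0.9516, -0.3072,  0.0776],
       [ 1.    ,  0.0001,  0.0013,  0.0012],
       [-0.0012, -0.3072,  0.9516, -0.1432],
       [ 0.    ,  0.    ,  0.    ,  1.    ]])}
```

View pics/top0b.png

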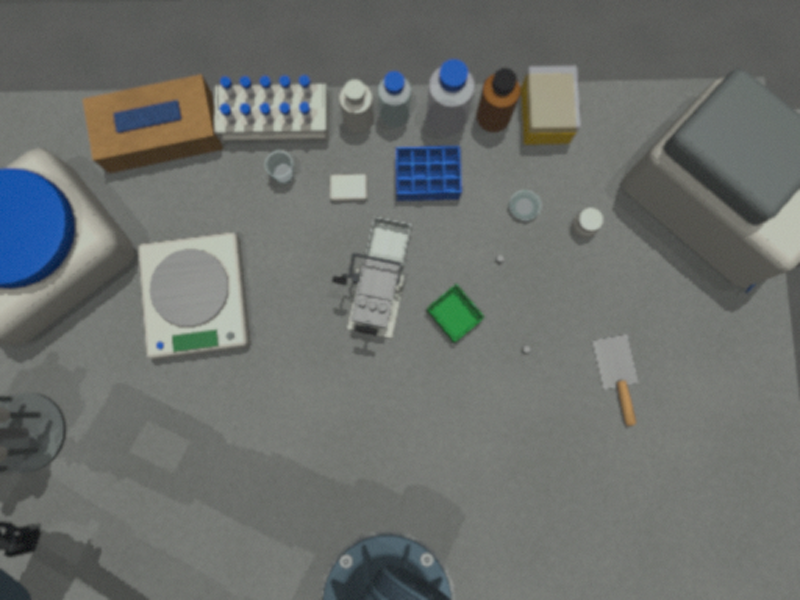

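View pics/scene0b.png

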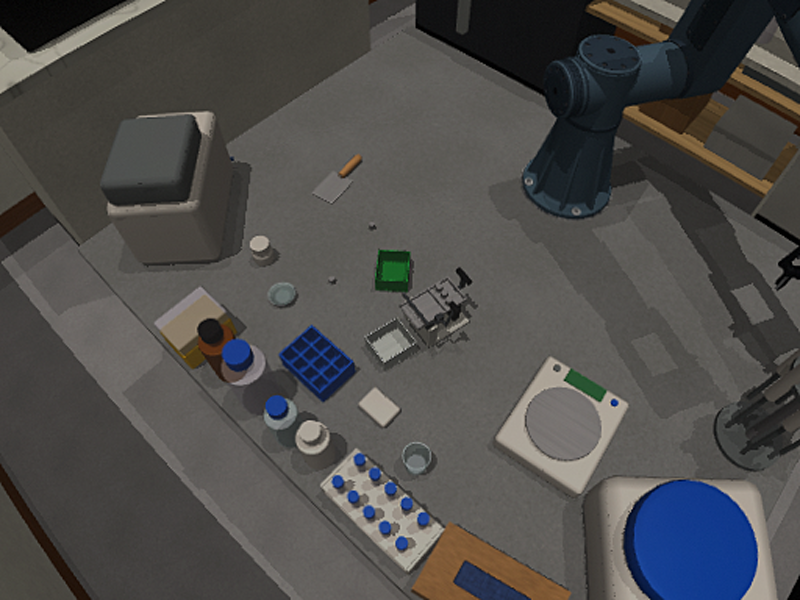

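Top picture (800 px wide scale): the tray is at about (375,290), with its handle at (366,345), the cup at (388,243) and the balance pan at (190,288). Two loose cylinders show at (500,258) and (527,350). The green look-alike is at (455,314).

```bash
cat > h.py <<'E'
from bench import *
import cv2,numpy as np
from scipy.spatial.transform import Rotation as Ro
np.set_printoptions(precision=4,suppress=True)
def pose():
    o=get_obs();q=np.array(o['eef_rot']);return Ro.from_quat(q[[1,2,3,0]]).as_matrix(),np.array(o['eef_pos'])
def cam(n,P=None):
    c=get_calibration(n);K=c['camera_matrix']
    if n=='wrist':
        R,p=P if P else pose();M=c['mount'];Rc=R@M[:3,:3];C=R@M[:3,3]+p
        return K,c['k1'],Rc.T,-Rc.T@C
    return K,c['k1'],c['R'],c['t']
def back(n,uv,z,P=None):
    K,k,R,t=cam(n,P);uv=np.atleast_2d(np.array(uv,float));d=(uv-K[[0,1],[2,2]])/K[0,0]
    s=d.copy()
    for _ in range(20): s=d/(1+k*(s**2).sum(1,keepdims=True))
    r=np.c_[s,np.ones(len(s))]@R;C=-R.T@t
    return C+r*((z-C[2])/r[:,2])[:,None]
def proj(n,X,P=None):
    K,k,R,t=cam(n,P);X=np.atleast_2d(X)@R.T+t;s=X[:,:2]/X[:,2:];s=s*(1+k*(s**2).sum(1,keepdims=True))
    return s*K[0,0]+K[[0,1],[2,2]]
def togo(X,ax_y=None):
    """shift (units) to TCP at world X; optional turn about tool z so tool y lies along ax_y"""
    R,p=pose();print('dp',(R.T@(np.array(X)-p))/.25)
    if ax_y is not None:
        Rt=level(ax_y,R);print('turn',Ro.from_matrix(R.T@Rt).as_rotvec()/np.radians(30))
def level(y,R):
    y=np.append(np.array(y)[:2],0.);y/=np.linalg.norm(y)
    if y@R[:,1]<0:y=-y
    z=np.array([0,0,-1.]);return np.c_[np.cross(y,z),y,z]
E
python3 - <<'E'
from h import *
f=.64
for nm,uv,z in [('Pa',(500,258),.012),('Pb',(527,350),.012),('pan',(190,288),.061),('cup',(388,243),.03),('handle',(366,345),.119),('spat',(627,380),0),('dish',(525,206),.01),('green',(455,314),.03)]:
    print(nm,back('top',np.array(uv)*f,z)[0])
a=cv2.imread('pics/top0.png')[125:245,190:350]
cv2.imwrite('pics/t1.png',cv2.resize(a,(800,600),interpolation=cv2.INTER_CUBIC))
E
```

```text
Pa [ 0.598 -0.22   0.012]
Pb [ 0.4268 -0.2616  0.012 ]
pan [0.5451 0.34   0.061 ]
cup [ 0.6267 -0.013   0.03  ]
handle [0.4324 0.0261 0.119 ]
spat [ 0.37   -0.4419  0.    ]
dish [ 0.697  -0.2715  0.01  ]
green [ 0.4929 -0.1318  0.03  ]
```

View pics/t1.png

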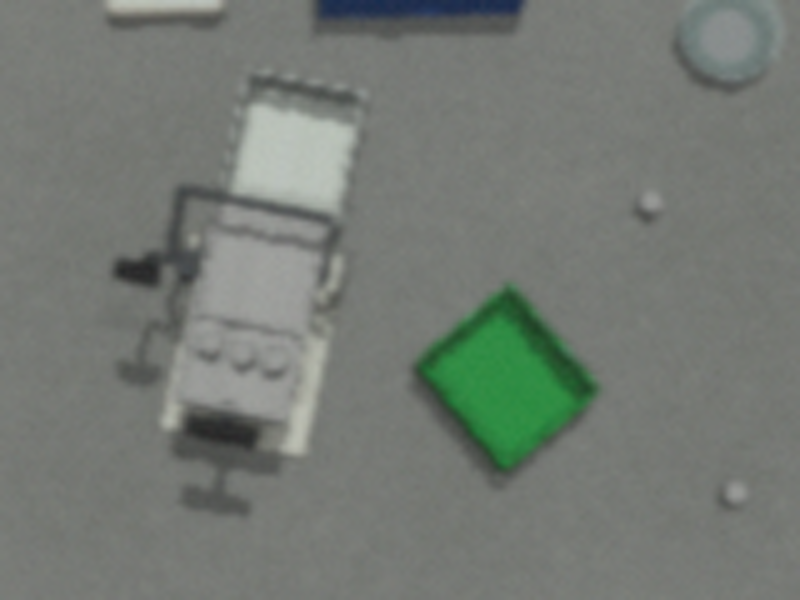

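The crop shows the handle bar at (222,430), the raised gate bar from (185,190) to (335,215), the knob at (135,270), three reserve cylinders at (208,345), (241,352) and (275,360), and loose cylinders at (650,203) and (735,492).

```bash
python3 - <<'E'
from h import *
c=lambda u,v:(190+u/5,125+v/5)
H=back('top',c(222,428),.122)[0];print('handle',H)
print('rows',back('top',[c(208,345),c(241,352),c(275,360)],.101))
print('lipL,R',back('top',[c(222,228),c(320,242)],.085))
print('Ps',back('top',[c(650,203),c(735,492)],.012))
print('knob',back('top',c(135,270),.145))
print('cup top corners',back('top',[c(250,78),c(365,95)],.042))
togo([.5,0.02,.25]);R,p=pose();print(R)
E
```

```text
handle [0.4589 0.0253 0.122 ]
rows [[ 0.5061  0.0331  0.101 ]
 [ 0.5019  0.0154  0.101 ]
 [ 0.4972 -0.0028  0.101 ]]
lipL,R [[ 0.573   0.0254  0.085 ]
 [ 0.5641 -0.0282  0.085 ]]
Ps [[ 0.5966 -0.22    0.012 ]
 [ 0.4285 -0.2609  0.012 ]]
knob [[0.5402 0.0688 0.145 ]]
cup top corners [[ 0.6683  0.01    0.042 ]
 [ 0.6569 -0.0557  0.042 ]]
dp [-1.8787 -1.6069 -0.076 ]
[[-0.9515  0.3077 -0.0007]
 [ 0.3077  0.9515 -0.0012]
 [ 0.0003 -0.0014 -1.    ]]
```

>>> arm_command(dp=[[-0.23, -0.2, 0], [-0.46, -0.4, 0], [-0.7, -0.6, 0], [-0.95, -0.8, -0.04]], turn=[[0, 0, 0], [0, 0, 0], [0, 0, 0], [0, 0, 0]], jaw=[1, 1, 1, 1])

```text
time_s: 0.65
eef_pos: [0.3086, 0.3328, 0.236]
eef_rot: [-0.0, 0.155, 0.988, -0.0]
wrist_force: [0.3, -0.2, 0.6]
opening: 0.997
grasp_force: 0.0
```

>>> arm_command(dp=[[-0.23, -0.2, 0], [-0.46, -0.4, 0], [-0.7, -0.6, 0], [-0.93, -0.8, -0.04], [-0.93, -0.8, -0.04]], turn=[[0, 0, 0], [0, 0, 0], [0, 0, 0], [0, 0, 0], [0, 0, 0]], jaw=[1, 1, 1, 1, 1])

```text
time_s: 1.27
eef_pos: [0.4687, 0.0708, 0.2465]
eef_rot: [0.0, 0.156, 0.988, 0.0]
wrist_force: [1.1, 0.5, -0.5]
opening: 1.003
grasp_force: 0.0
```

```bash
python3 - <<'E'
from h import *
P=pose();print(P,get_obs()['time_s']);im=camera('wrist');cv2.imwrite('pics/w1.png',im)
np.savez('w1.npz',R=P[0],p=P[1])
cv2.imwrite('pics/w1b.png',cv2.resize(im,(800,600),interpolation=cv2.INTER_CUBIC))
E
```

```text
(array([[-0.9512,  0.3085,  0.0002],
       [ 0.3085,  0.9512,  0.0001],
       [-0.0002,  0.0001, -1.    ]]), array([0.4687, 0.0708, 0.2465])) 1.275
```

View pics/w1b.png

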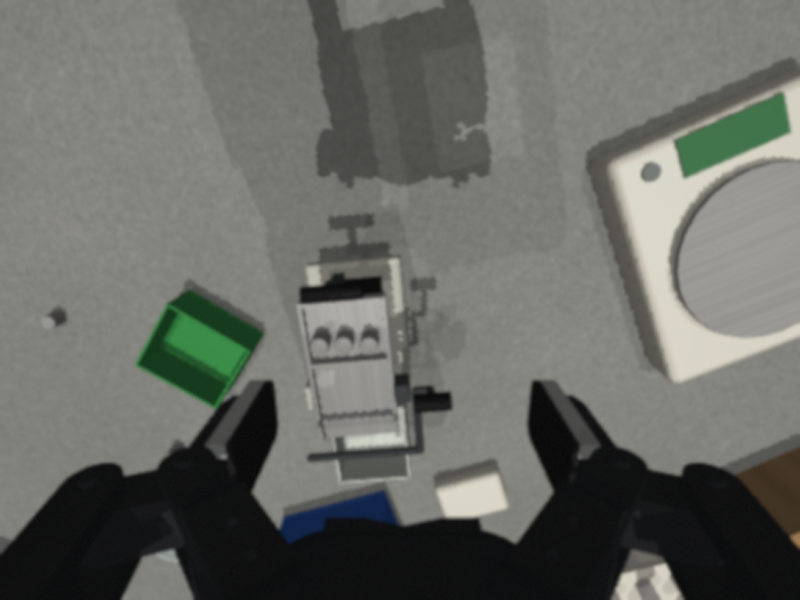

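The wrist view looks toward the robot (up in the image). The tray is centred at (355,360), the handle at (342,290), the knob at (435,402), the gate bar at y≈455 and the pan at (760,247). I'll zoom in to measure them.

```bash
python3 - <<'E'
import cv2
a=cv2.imread('pics/w1.png')[165:315,170:320]
a=cv2.convertScaleAbs(a,alpha=1.6,beta=0)
cv2.imwrite('pics/w1c.png',cv2.resize(a,(600,600),interpolation=cv2.INTER_CUBIC))
E
```

```text
(no output)
```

View pics/w1c.png

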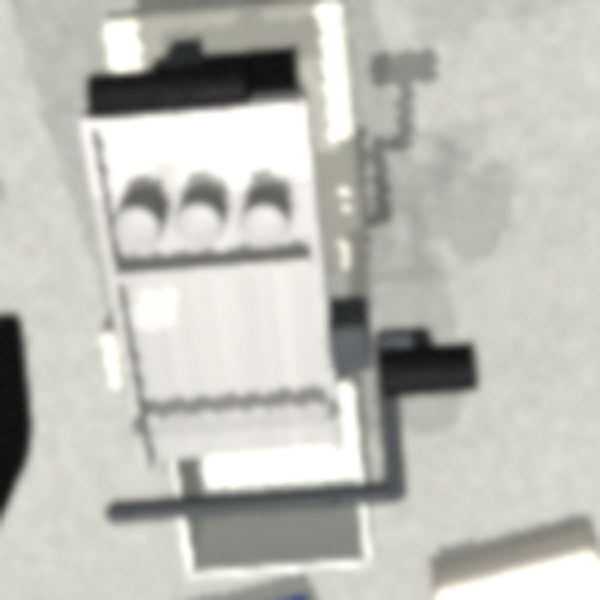

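Crop (4x): handle bar from (90,92) to (247,90), cross-lip rear top edge from (118,270) to (310,252), knob centre (428,368), front floor edge from (150,460) to (340,445), far cup rim corners (190,572) and (370,558).

```bash
cat >> h.py <<'E'
def T(f,X):
    c,s=np.cos(f[2]),np.sin(f[2]);X=np.atleast_2d(np.array(X,float))/1000
    return np.c_[f[0]+c*X[:,0]-s*X[:,1],f[1]+s*X[:,0]+c*X[:,1],.085+X[:,2]]
E
python3 - <<'E'
from h import *
from scipy.optimize import least_squares
d=np.load('w1.npz');P=(d['R'],d['p'])
pts=[((168,92),(-132,0,34)),((118,270),(-70,-29,8)),((310,252),(-70,29,8)),((428,368),(-66.7,59,59)),((150,460),(0,-29,0)),((340,445),(0,29,0)),((190,572),(83,-35,-43)),((370,558),(83,35,-43)),((203,228),(-92.5,0,16))]
uv=np.array([np.array(a)/4+(170,165) for a,b in pts]);X=[b for a,b in pts]
g=lambda f:proj('wrist',T(f,X),P)-uv
r=least_squares(lambda f:g(f).ravel(),[.57,0,-.2],loss='soft_l1')
print(r.x,);print(g(r.x))
f=r.x;np.save('tray.npy',f)
print('tray y',-np.sin(f[2]),np.cos(f[2]))
print('top check handle,knob,R2',proj('top',T(f,[(-132,0,34),(-66.7,59,59),(-92.5,0,16),(43,0,-43)])), 'seen handle 234.4 211, knob 217 179, R2 238.2 195')
print('rsv y',[ (back('wrist',np.array([[140,235],[203,228],[265,222]])/4+(170,165),.101,P)-[f[0],f[1],0])[:,:2]@np.array([[np.cos(f[2]),-np.sin(f[2])],[np.sin(f[2]),np.cos(f[2])]])])
print('Pa/Pb wrist',back('wrist',np.array([[50,320]])*.64,.012,P))
print('pan',back('top',(190*.64,288*.64),.061))
E
```

```text
[ 0.5894 -0.0017 -0.2246]
[[ 0.8394 -0.4431]
 [-0.5711  0.8975]
 [ 0.5735  1.4218]
 [-0.1409 -4.6466]
 [ 1.0526 -0.1356]
 [-1.3192  0.186 ]
 [-0.4021  1.2905]
 [ 0.505   1.4358]
 [-0.6584 -5.5751]]
tray y 0.22272594749329785 0.9748810965000874
top check handle,knob,R2 [[233.5281 210.042 ]
 [216.3137 180.0851]
 [236.9221 196.4129]
 [247.6507 153.042 ]] seen handle 234.4 211, knob 217 179, R2 238.2 195
rsv y [array([[-0.0851, -0.0181],
       [-0.0857, -0.0001],
       [-0.086 ,  0.0175]])]
Pa/Pb wrist [[ 0.4298 -0.2595  0.012 ]]
pan [[0.5451 0.34   0.061 ]]
```

```bash
python3 - <<'E'
from h import *
f=np.load('tray.npy');W=lambda *a:T(f,[a])[0]
y=W(0,1000,0)-W(0,0,0)
for a in [(-98,59,110),(-98,59,48),(-43,59,48)]:
    print(W(*a));togo(W(*a),y)
R,p=pose();R2=level(y,R);print('after turn, tool axes in world\n',R2)
E
```

```text
[0.507  0.0776 0.195 ]
dp [-0.1159  0.0906  0.2097]
turn [-0.0056  0.0086 -0.1766]
[0.507  0.0776 0.133 ]
dp [-0.1148  0.0913  0.4576]
turn [-0.0056  0.0086 -0.1766]
[0.5607 0.0654 0.133 ]
dp [-0.3338  0.1116  0.4586]
turn [-0.0056  0.0086 -0.1766]
after turn, tool axes in world
 [[-0.9749  0.2227  0.    ]
 [ 0.2227  0.9749  0.    ]
 [ 0.      0.     -1.    ]]
```

>>> arm_command(dp=[[-0.115, 0.091, 0.1], [-0.115, 0.091, 0.15], [-0.115, 0.091, 0.15], [-0.115, 0.091, 0.457], [-0.115, 0.091, 0.457]], turn=[[0, 0, -0.177], [0, 0, -0.177], [0, 0, -0.177], [0, 0, -0.177], [0, 0, -0.177]], jaw=[0, 0, 0, 0, 0])

```text
time_s: 1.95
eef_pos: [0.4993, 0.0861, 0.1296]
eef_rot: [-0.003, 0.11, 0.994, -0.0]
wrist_force: [-0.3, 0.0, -0.1]
opening: 0.001
grasp_force: 0.0
```

>>> arm_command(dp=[[-0.05, 0, 0], [-0.11, 0, 0], [-0.16, 0, 0], [-0.21, 0, 0], [-0.21, 0, 0]], turn=[[0, 0, 0], [0, 0, 0], [0, 0, 0], [0, 0, 0], [0, 0, 0]], jaw=[0, 0, 0, 0, 0])

```text
time_s: 2.58
eef_pos: [0.5549, 0.0738, 0.1324]
eef_rot: [0.001, 0.11, 0.994, -0.0]
wrist_force: [-0.6, 1.4, -0.5]
opening: -0.003
grasp_force: 0.0
```

>>> arm_command(dp=[[-0.012, 0, 0], [-0.02, 0, 0], [-0.02, 0, 0]], turn=[[0, 0, 0], [0, 0, 0], [0, 0, 0]], jaw=[0, 0, 0])

```text
time_s: 2.95
eef_pos: [0.5582, 0.0732, 0.1318]
eef_rot: [-0.0, 0.11, 0.994, -0.0]
wrist_force: [-1.2, 0.9, -1.1]
opening: -0.004
grasp_force: 0.5
```

```bash
python3 - <<'E'
from h import *
f=np.load('tray.npy');R,p=pose();d=p-[f[0],f[1],.085];c,s=np.cos(f[2]),np.sin(f[2])
print('tcp tray',c*d[0]+s*d[1],-s*d[0]+c*d[1],d[2],get_obs()['wrist_force'])
W=lambda *a:T(f,[a])[0]
im=camera('wrist')
cv2.imwrite('pics/w2.png',cv2.resize(im,(800,600)))
E
```

```text
tcp tray -0.047180215779687604 0.06606268367703011 0.04684465130163855 [-1.2399  0.8663 -1.0615]
```

View pics/w2.png

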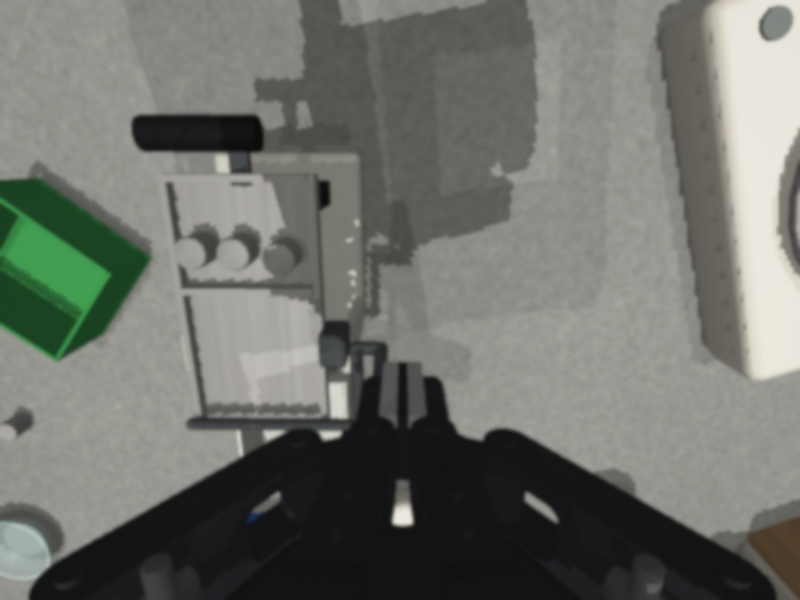

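The gate bar now lies at the front edge (y≈423, from x 190 to 350), with the knob under the fingers. I'll push a little further to the stop, and refine the tray pose from this view.

>>> arm_command(dp=[[-0.012, 0, 0], [-0.02, 0, 0], [-0.02, 0, 0]], turn=[[0, 0, 0], [0, 0, 0], [0, 0, 0]], jaw=[0, 0, 0])

```text
time_s: 3.38
eef_pos: [0.5627, 0.0722, 0.1318]
eef_rot: [-0.001, 0.11, 0.994, 0.0]
wrist_force: [-5.4, 0.5, 0.4]
opening: -0.001
grasp_force: 2.5
```

```bash
python3 - <<'E'
from h import *
from scipy.optimize import least_squares
f=np.load('tray.npy');R,p=pose();print(p,get_obs()['wrist_force'])
# pose when w2 was taken: previous pose
P=(Ro.from_quat([.11,.994,0,0]).as_matrix(),np.array([.5582,.0732,.1318]))
pts=[((198,127),(-132,0,34)),((184,292),(-70,-29,8)),((312,288),(-70,29,8)),((236,248),(-85.7,0,16)),((165,177),(-118,-32,8)),((205,416),(0,-29,0)),((325,413),(0,29,0))]
uv=np.array([a for a,b in pts])*.64;X=[b for a,b in pts]
g=lambda f:proj('wrist',T(f,X),P)-uv
r=least_squares(lambda f:g(f).ravel(),f,loss='soft_l1');print(f,r.x);print(g(r.x))
E
```

```text
[0.5627 0.0722 0.1318] [-5.3761  0.5479  0.4389]
[ 0.5894 -0.0017 -0.2246] [ 0.5881 -0.0012 -0.2165]
[[ 1.0427  2.204 ]
 [-2.5328 -3.4924]
 [ 0.568  -1.271 ]
 [-0.4276  4.276 ]
 [-7.0793 -3.1372]
 [ 3.2612 -0.1223]
 [ 0.1824  1.6938]]
```

>>> arm_command(dp=[[0.06, 0, 0], [0.06, 0, -0.2], [0.06, 0, -0.4], [0.06, 0, -0.4]], turn=[[0, 0, 0], [0, 0, 0], [0, 0, 0], [0, 0, 0]], jaw=[0, 0, 0, 0])

```text
time_s: 3.88
eef_pos: [0.5518, 0.0752, 0.2378]
eef_rot: [0.006, 0.11, 0.994, 0.0]
wrist_force: [1.0, 0.4, -0.4]
opening: -0.0
grasp_force: 0.0
```

```bash
python3 - <<'E'
from h import *
f=np.array([.5888,-.0015,-.221]);np.save('tray.npy',f)
print(get_obs()['q'],pose()[1]);im=camera('top');cv2.imwrite('pics/top1.png',im)
W=lambda *a:T(f,[a])[0];x=W(1000,0,0)-W(0,0,0)
togo([.5966-.05,-.22,.19],x)
a=cv2.cvtColor(im,6)[150:250,290:370];print(a.shape)
# bright blobs vs first picture
b=cv2.cvtColor(cv2.imread('pics/top0.png'),6)[150:250,290:370]
for g in(a,b):
    n,l,s,c=cv2.connectedComponentsWithStats((g.astype(int)>np.median(g)+25).astype(np.uint8));print([(ci+[290,150],si[4]) for ci,si in zip(c,s) if 4<si[4]<60])
E
```

```text
[-0.0776  0.1268  1.6552 -0.0001  1.3479 -1.4285] [0.5518 0.0752 0.2378]
dp [-0.2426 -1.156   0.1802]
turn [-0.0088  0.0114 -2.9981]
(100, 80)
[(array([319.8, 164.6]), np.int32(5)), (array([337., 223.]), np.int32(5))]
[(array([319.8, 164.6]), np.int32(5))]
```

```bash
python3 - <<'E'
from h import *
print(back('top',[(319.8,164.6),(337,223)],.014))
togo([.5966,-.22,.14])
E
```

```text
[[ 0.5991 -0.2192  0.014 ]
 [ 0.4295 -0.2606  0.014 ]]
dp [-0.4364 -1.1125  0.3816]
```

>>> arm_command(dp=[[0, -0.2, 0], [0, -0.4, 0], [0, -0.6, 0], [0, -0.8, 0], [0, -0.8, 0]], turn=[[0, 0, 0.2], [0, 0, 0.4], [0, 0, 0.7], [0, 0, 1], [0, 0, 1]], jaw=[0.4, 0.4, 0.4, 0.4, 0.4])

```text
time_s: 4.55
eef_pos: [0.5037, -0.1225, 0.2307]
eef_rot: [-0.001, 0.366, 0.931, -0.0]
wrist_force: [0.2, 0.5, -0.7]
opening: 0.401
grasp_force: 0.0
```

>>> arm_command(dp=[[0, 0, 0], [0, 0, 0], [0, 0, 0], [0, 0, 0]], turn=[[0, 0, 0.35], [0, 0, 0.7], [0, 0, 1], [0, 0, 1]], jaw=[0.4, 0.4, 0.4, 0.4])

```text
time_s: 5.05
eef_pos: [0.5047, -0.1186, 0.2311]
eef_rot: [-0.001, 0.591, 0.807, 0.0]
wrist_force: [0.4, -0.2, -1.1]
opening: 0.402
grasp_force: 0.0
```

>>> arm_command(dp=[[0, 0, 0], [0, 0, 0], [0, 0, 0], [0, 0, 0], [0, 0, 0]], turn=[[0, 0, 0.35], [0, 0, 0.7], [0, 0, 1], [0, 0, 1], [0, 0, 1]], jaw=[0.4, 0.4, 0.4, 0.4, 0.4])

```text
time_s: 5.68
eef_pos: [0.505, -0.1194, 0.2318]
eef_rot: [-0.0, 0.779, 0.627, -0.0]
wrist_force: [-0.3, -0.8, 0.5]
opening: 0.399
grasp_force: 0.0
```

```bash
python3 - <<'E'
from h import *
f=np.load('tray.npy');W=lambda *a:T(f,[a])[0];x=W(1000,0,0)-W(0,0,0)
P=pose();print(P);togo([.5966,-.22,.1],x)
im=camera('wrist');cv2.imwrite('pics/w3.png',im);np.savez('w3.npz',R=P[0],p=P[1])
print('expected px',proj('wrist',[[.597,-.22,.016],[.4285,-.261,.016]],P))
E
```

```text
(array([[ 0.2132,  0.977 , -0.0004],
       [ 0.977 , -0.2132,  0.0003],
       [ 0.0002, -0.0004, -1.    ]]), array([ 0.505 , -0.1194,  0.2318]))
dp [-0.315   0.444   0.5269]
turn [-0.0008 -0.0003  0.0117]
expected px [[335.8945 220.7137]
 [226.3278 267.7893]]
```

```bash
python3 - <<'E'
from h import *
d=np.load('w3.npz');P=(d['R'],d['p']);im=cv2.imread('pics/w3.png')
o=[]
for u,v in [(336,221),(226,268)]:
    a=im[v-24:v+24,u-32:u+32];o.append(cv2.resize(a,(384,288),interpolation=cv2.INTER_CUBIC))
cv2.imwrite('pics/w3c.png',np.hstack(o))
E
```

```text
(no output)
```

View pics/w3c.png

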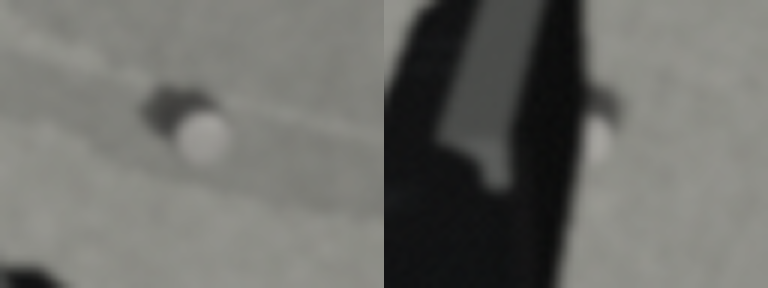

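In the crops, the left cylinder's top disc is at (203,138), about 2 px from the prediction. The right one is half hidden by a finger at about (597,138).

```bash
python3 - <<'E'
from h import *
d=np.load('w3.npz');P=(d['R'],d['p'])
X=back('wrist',(337.8,220),.016,P)[0];print(X)
X[2]=.08;togo(X)
X[2]=.009;togo(X)
E
```

```text
[ 0.5997 -0.2195  0.016 ]
dp [-0.3094  0.4559  0.6074]
dp [-0.3094  0.456   0.8914]
```

>>> arm_command(dp=[[-0.15, 0.22, 0.15], [-0.309, 0.456, 0.35], [-0.309, 0.456, 0.55], [-0.309, 0.456, 0.75], [-0.309, 0.456, 0.8]], turn=[[0, 0, 0], [0, 0, 0], [0, 0, 0], [0, 0, 0], [0, 0, 0]], jaw=[0.4, 0.4, 0.4, 0.4, 0.4])

```text
time_s: 6.35
eef_pos: [0.596, -0.2185, 0.0267]
eef_rot: [-0.004, 0.78, 0.626, -0.002]
wrist_force: [-0.2, 0.4, 0.1]
opening: 0.398
grasp_force: 0.0
```

>>> arm_command(dp=[[0, 0, 0], [0, 0, 0.05], [0, 0, 0.098], [0, 0, 0.098], [0, 0, 0.098]], turn=[[0, 0, 0], [0, 0, 0], [0, 0, 0], [0, 0, 0], [0, 0, 0]], jaw=[0.4, 0.4, 0.4, 0.4, 0.4])

```text
time_s: 6.98
eef_pos: [0.5997, -0.2202, 0.0081]
eef_rot: [0.0, 0.78, 0.625, 0.0]
wrist_force: [-0.2, 0.1, -0.3]
opening: 0.402
grasp_force: 0.0
```

>>> arm_command(dp=[[0, 0, 0], [0, 0, 0], [0, 0, 0], [0, 0, 0]], turn=[[0, 0, 0], [0, 0, 0], [0, 0, 0], [0, 0, 0]], jaw=[0.1, 0.1, 0.1, 0.1])

```text
time_s: 7.48
eef_pos: [0.5999, -0.2204, 0.0083]
eef_rot: [0.0, 0.78, 0.625, 0.0]
wrist_force: [-1.4, 0.7, 5.2]
opening: 0.113
grasp_force: 58.8
```

>>> arm_command(dp=[[0, 0, -0.1], [0, 0, -0.25], [0, 0, -0.45], [0, 0, -0.45]], turn=[[0, 0, 0], [0, 0, 0], [0, 0, 0], [0, 0, 0]], jaw=[0.1, 0.1, 0.1, 0.1])

```text
time_s: 7.98
eef_pos: [0.6024, -0.2218, 0.1251]
eef_rot: [0.004, 0.78, 0.625, 0.002]
wrist_force: [1.0, 0.3, -0.0]
opening: 0.117
grasp_force: 58.6
```

```bash
python3 - <<'E'
from h import *
P=pose();print(P[1],get_obs()['opening'],get_obs()['grasp_force'],proj('wrist',P[1],P))
im=camera('wrist');s=camera('scene')
u,v=proj('wrist',P[1],P)[0].astype(int);a=im[max(v-60,0):v+60,u-80:u+80]
u,v=proj('scene',P[1])[0].astype(int);b=s[v-40:v+20,u-40:u+40]
print(a.shape,b.shape)
cv2.imwrite('pics/w4.png',np.hstack([cv2.resize(a,(400,int(400*a.shape[0]/a.shape[1])))[:300],cv2.resize(b,(400,300),interpolation=2)]) if a.shape[0]==120 else a)
E
```

```text
[ 0.6024 -0.2218  0.1251] 0.11670147361681601 58.60354721546173 [[254.9973 247.1913]]
(120, 160, 3) (60, 80, 3)
```

View pics/w4.png

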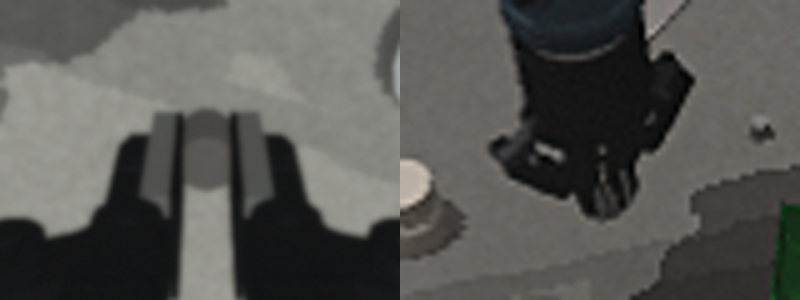

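The cylinder is held upright between the pads (top disc at crop (207,165)), and the other loose one is still standing at right.

```bash
python3 - <<'E'
from h import *
P=pose();R,p=P
X=back('wrist',(257.8,253),p[2]+.008,P)[0];off=R.T@(X-p);print('cyl in tool',off)
f=np.load('tray.npy');W=lambda *a:T(f,[a])[0];x=W(1000,0,0)-W(0,0,0)
t=W(-35,-17,0)-R@np.array([off[0],0,0])
for z in(.16,.094): print(t);togo([t[0],t[1],z],x)
E
```

```text
cyl in tool [ 0.0009  0.0016 -0.008 ]
[ 0.5507 -0.0113  0.085 ]
dp [ 0.7728 -0.3727 -0.1595]
turn [0.0011 0.0005 0.0016]
[ 0.5507 -0.0113  0.085 ]
dp [ 0.7729 -0.3728  0.1045]
turn [0.0011 0.0005 0.0016]
```

>>> arm_command(dp=[[0.1, -0.05, -0.15], [0.3, -0.15, -0.16], [0.5, -0.26, -0.16], [0.7, -0.34, -0.16], [0.773, -0.373, -0.16]], turn=[[0, 0, 0], [0, 0, 0], [0, 0, 0], [0, 0, 0], [0, 0, 0]], jaw=[0.1, 0.1, 0.1, 0.1, 0.1])

```text
time_s: 8.7
eef_pos: [0.5485, -0.0082, 0.158]
eef_rot: [-0.002, 0.78, 0.626, -0.001]
wrist_force: [-0.1, -0.5, 0.2]
opening: 0.115
grasp_force: 58.7
```

>>> arm_command(dp=[[0, 0, 0], [0, 0, 0], [0, 0, 0.1], [0, 0, 0.2], [0, 0, 0.2]], turn=[[0, 0, 0], [0, 0, 0], [0, 0, 0], [0, 0, 0], [0, 0, 0]], jaw=[0.1, 0.1, 0.1, 0.1, 0.1])

```text
time_s: 9.32
eef_pos: [0.5492, -0.0124, 0.1079]
eef_rot: [-0.002, 0.781, 0.624, -0.002]
wrist_force: [-0.4, 0.3, -0.4]
opening: 0.122
grasp_force: 58.7
```

```bash
python3 - <<'E'
from h import *
R,p=pose();f=np.load('tray.npy');t=T(f,[(-35,-17,0)])[0]-R[:,0]*.0009;print(p,t,get_obs()['opening'],get_obs()['grasp_force'])
togo([t[0],t[1],.094])
P=(R,p);im=camera('wrist');cv2.imwrite('pics/w5.png',cv2.resize(im[120:384,96:448],(800,600)))
E
```

```text
[ 0.5492 -0.0124  0.1079] [ 0.5507 -0.0113  0.085 ] 0.12219021213801194 58.67556273937225
dp [0.0056 0.0052 0.0557]
```

View pics/w5.png

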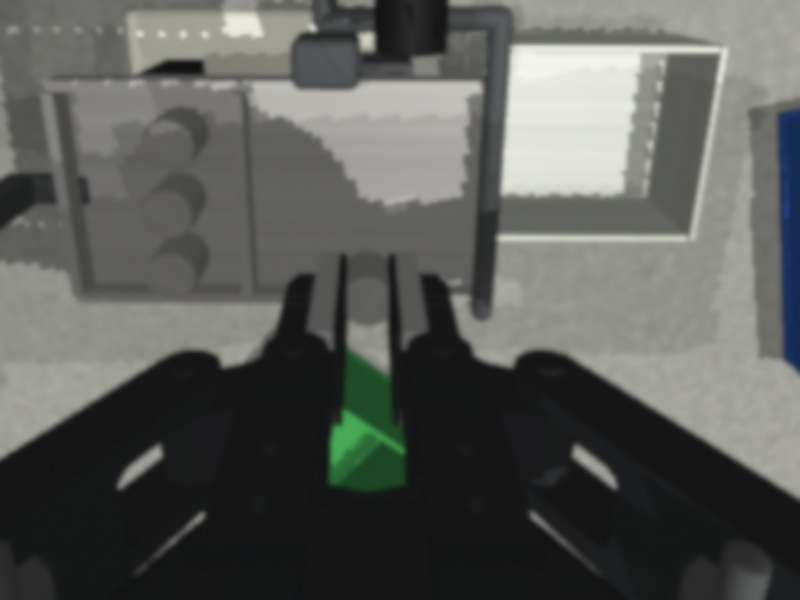

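The cylinder is over the front compartment; the right wall top edge runs at y≈293 and the cross lip at x≈250. I'll check the tray pose against this view.

```bash
python3 - <<'E'
from h import *
from scipy.optimize import least_squares
P=pose();f=np.load('tray.npy')
pts=[((250,80),(-70,32,6)),((250,297),(-68.5,-32,6)),((53,86),(-118,32,8)),((80,299),(-118,-32,8)),((478,80),(0,32,6)),((726,47),(83,35,-43)),((693,238),(83,-35,-43))]
uv=np.array([a for a,b in pts])*.44+(96,120);X=[b for a,b in pts]
g=lambda f:proj('wrist',T(f,X),P)-uv
print(g(f));r=least_squares(lambda f:g(f).ravel(),f,loss='soft_l1');print(r.x);print(g(r.x))
E
```

```text
[[-10.5607  -1.7077]
 [ -1.5691   0.0926]
 [ -7.3426  -3.612 ]
 [ -3.4535   0.5829]
 [  9.1788  -1.7213]
 [ -1.9405  -2.6119]
 [ -1.8182  -0.9853]]
[ 0.5906 -0.0031 -0.226 ]
[[-6.6518 -0.299 ]
 [ 1.4274  1.2307]
 [-3.3604 -2.6039]
 [-0.3933  1.3993]
 [12.8684  0.2834]
 [ 0.6715 -0.4682]
 [ 0.1619  0.7708]]
```

>>> arm_command(dp=[[0.005, 0.005, 0.02], [0.005, 0.005, 0.04], [0.005, 0.005, 0.056], [0.005, 0.005, 0.056], [0.005, 0.005, 0.056]], turn=[[0, 0, 0], [0, 0, 0], [0, 0, 0], [0, 0, 0], [0, 0, 0]], jaw=[0.1, 0.1, 0.1, 0.1, 0.1])

```text
time_s: 10.0
eef_pos: [0.5522, -0.0102, 0.0962]
eef_rot: [0.0, 0.78, 0.625, 0.0]
wrist_force: [-0.2, -0.9, -0.2]
opening: 0.121
grasp_force: 58.7
```

>>> arm_command(dp=[[0, 0, 0.008], [0, 0, 0.01], [0, 0, 0.01]], turn=[[0, 0, 0], [0, 0, 0], [0, 0, 0]], jaw=[0.1, 0.1, 0.1])

```text
time_s: 10.38
eef_pos: [0.5521, -0.0102, 0.0936]
eef_rot: [-0.0, 0.78, 0.625, -0.0]
wrist_force: [-0.7, 0.0, -0.3]
opening: 0.121
grasp_force: 58.7
```

>>> arm_command(dp=[[0, 0, 0.003], [0, 0, 0.003], [0, 0, 0.003], [0, 0, -0.1], [0, 0, -0.3]], turn=[[0, 0, 0], [0, 0, 0], [0, 0, 0], [0, 0, 0], [0, 0, 0]], jaw=[0.1, 0.3, 0.3, 0.3, 0.3])

```text
time_s: 11.0
eef_pos: [0.5503, -0.0099, 0.1671]
eef_rot: [-0.002, 0.781, 0.625, -0.002]
wrist_force: [1.6, 0.1, 0.5]
opening: 0.302
grasp_force: 0.0
```

>>> arm_command(dp=[[-0.15, 0.1, 0], [-0.38, 0.05, 0], [-0.6, 0, 0], [-0.6, 0, 0], [-0.6, 0, 0]], turn=[[0, 0, 0], [0, 0, 0], [0, 0, 0], [0, 0, 0], [0, 0, 0]], jaw=[0.4, 0.4, 0.4, 0.4, 0.4])

```text
time_s: 11.62
eef_pos: [0.5194, -0.1565, 0.1685]
eef_rot: [-0.0, 0.781, 0.625, 0.0]
wrist_force: [0.1, 0.1, 0.5]
opening: 0.396
grasp_force: 0.0
```

```bash
python3 - <<'E'
from h import *
P=pose();im=camera('wrist');t=camera('top');cv2.imwrite('pics/top2.png',t);print(P[1])
g=cv2.cvtColor(t,6).astype(np.uint8)[140:260,280:380]
n,l,s,c=cv2.connectedComponentsWithStats((g>np.median(g)+22).astype(np.uint8));print([(ci+[280,140],si[4]) for ci,si in zip(c,s) if 3<si[4]<40])
a=t[165:220,200:275];cv2.imwrite('pics/v6.png',np.hstack([cv2.resize(a,(400,293),interpolation=2),cv2.resize(im,(391,293))]))
for q in [(337,223)]:print(back('top',q,.014)); 
togo([.4295,-.2606,.1])
E
```

```text
[ 0.5194 -0.1565  0.1685]
[(array([379. , 219.5]), np.int32(4)), (array([337.1333, 222.4667]), np.int32(15)), (array([316.5 , 247.25]), np.int32(4))]
[[ 0.4295 -0.2606  0.014 ]]
dp [-0.4887 -0.2613  0.274 ]
```

View pics/v6.png

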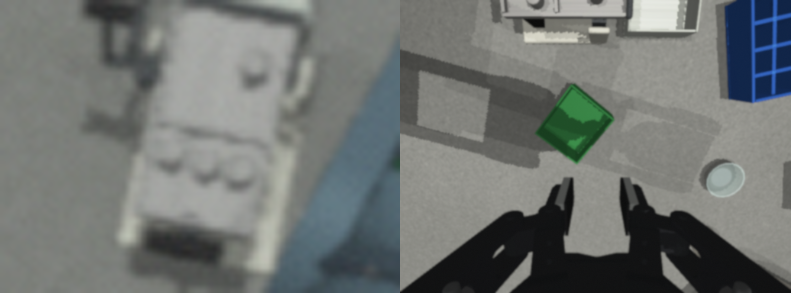

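The cylinder stands in the front compartment at (255,65) of the left panel and the reserve row is intact. The other loose cylinder has not moved, so I'll pick that next.

>>> arm_command(dp=[[-0.2, -0.1, 0.1], [-0.4, -0.2, 0.2], [-0.488, -0.257, 0.35], [-0.488, -0.257, 0.4], [-0.488, -0.257, 0.4]], turn=[[0, 0, 0], [0, 0, 0], [0, 0, 0], [0, 0, 0], [0, 0, 0]], jaw=[0.4, 0.4, 0.4, 0.4, 0.4])

```text
time_s: 12.35
eef_pos: [0.4305, -0.2602, 0.068]
eef_rot: [-0.001, 0.78, 0.626, 0.0]
wrist_force: [0.2, -0.2, 0.2]
opening: 0.398
grasp_force: 0.0
```

```bash
python3 - <<'E'
from h import *
P=pose();im=camera('wrist');print(P[1]);u,v=proj('wrist',[.4305,-.2607,.016],P)[0];print(u,v)
u,v=int(u),int(v);g=cv2.cvtColor(im,6)[v-22:v+22,u-22:u+22]
cv2.imwrite('pics/v7.png',cv2.resize(g,(528,528),interpolation=2));togo([.4305,-.2607,.0075])
E
```

```text
[ 0.4305 -0.2602  0.068 ]
255.70705180269908 213.55206051217425
dp [-0.0004 -0.0031  0.2461]
```

View pics/v7.png

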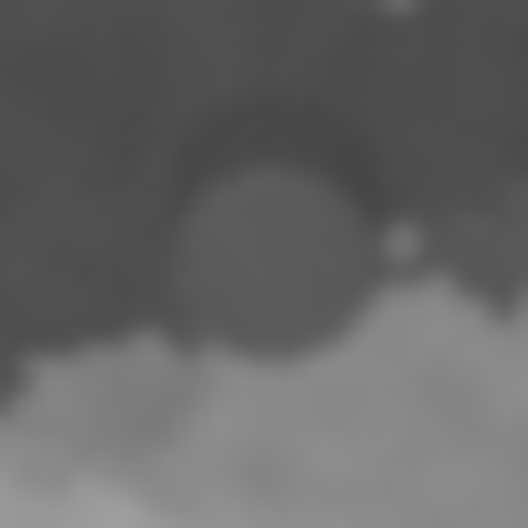

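The disc is centred at (273,258), against the expected (264,264), so it is aligned to within 1 mm. Picking it up.

>>> arm_command(dp=[[0, 0, 0.1], [0, 0, 0.2], [0, 0, 0.244], [0, 0, 0.244], [0, 0, 0.244]], turn=[[0, 0, 0], [0, 0, 0], [0, 0, 0], [0, 0, 0], [0, 0, 0]], jaw=[0.4, 0.4, 0.4, 0.4, 0.4])

```text
time_s: 13.02
eef_pos: [0.431, -0.2621, 0.0087]
eef_rot: [0.001, 0.78, 0.625, 0.0]
wrist_force: [0.2, 0.5, 0.3]
opening: 0.402
grasp_force: 0.0
```

>>> arm_command(dp=[[0, 0, 0], [0, 0, 0], [0, 0, 0], [0, 0, 0]], turn=[[0, 0, 0], [0, 0, 0], [0, 0, 0], [0, 0, 0]], jaw=[0.1, 0.1, 0.1, 0.1])

```text
time_s: 13.52
eef_pos: [0.4307, -0.2622, 0.0087]
eef_rot: [0.001, 0.781, 0.625, 0.0]
wrist_force: [-0.4, 0.9, 5.3]
opening: 0.12
grasp_force: 58.6
```

>>> arm_command(dp=[[0, 0, -0.15], [0, 0, -0.3], [0, 0, -0.45], [0, 0, -0.63], [0, 0, -0.63]], turn=[[0, 0, 0], [0, 0, 0], [0, 0, 0], [0, 0, 0], [0, 0, 0]], jaw=[0.1, 0.1, 0.1, 0.1, 0.1])

```text
time_s: 14.15
eef_pos: [0.4322, -0.2638, 0.1696]
eef_rot: [0.004, 0.781, 0.625, 0.0]
wrist_force: [0.1, 1.1, -0.3]
opening: 0.121
grasp_force: 58.6
```

```bash
python3 - <<'E'
from h import *
R,p=pose();f=np.load('tray.npy');f[1]-=.0007;t=T(f,[(-35,6,0)])[0];print(p,t,get_obs()['opening'],get_obs()['grasp_force'])
togo([t[0],t[1],.165],[np.cos(f[2]),np.sin(f[2])])
E
```

```text
[ 0.4322 -0.2638  0.1696] [0.556  0.0113 0.085 ] 0.12050614668861281 58.596636056900024
dp [1.1821 0.2428 0.0146]
turn [0.0142 0.009  0.0015]
```

>>> arm_command(dp=[[0.2, 0.05, 0], [0.45, 0.1, 0], [0.7, 0.15, 0], [0.9, 0.2, 0], [0.9, 0.2, 0]], turn=[[0, 0, 0], [0, 0, 0], [0, 0, 0], [0, 0, 0], [0, 0, 0]], jaw=[0.1, 0.1, 0.1, 0.1, 0.1])

```text
time_s: 14.78
eef_pos: [0.5283, -0.0494, 0.1641]
eef_rot: [-0.001, 0.779, 0.627, -0.0]
wrist_force: [-0.9, -0.6, 0.1]
opening: 0.119
grasp_force: 58.6
```

```bash
python3 - <<'E'
from h import *
f=np.load('tray.npy');f[1]-=.0007;t=T(f,[(-35,6,0)])[0];print(get_obs()['opening'],get_obs()['grasp_force'])
togo([t[0],t[1],.12],[np.cos(f[2]),np.sin(f[2])])
E
```

```text
0.11858348690742038 58.64270210266113
dp [0.2609 0.0566 0.1767]
turn [-0.0024 -0.0016  0.0114]
```

>>> arm_command(dp=[[0.13, 0.03, 0], [0.261, 0.057, 0], [0.261, 0.057, 0.08], [0.261, 0.057, 0.15], [0.261, 0.057, 0.15]], turn=[[0, 0, 0], [0, 0, 0], [0, 0, 0], [0, 0, 0], [0, 0, 0]], jaw=[0.1, 0.1, 0.1, 0.1, 0.1])

```text
time_s: 15.4
eef_pos: [0.5542, 0.0071, 0.1252]
eef_rot: [-0.002, 0.781, 0.625, -0.002]
wrist_force: [-0.5, 0.8, 0.0]
opening: 0.119
grasp_force: 58.7
```

>>> arm_command(dp=[[0, 0, 0.03], [0, 0, 0.06], [0, 0, 0.09], [0, 0, 0.09]], turn=[[0, 0, 0], [0, 0, 0], [0, 0, 0], [0, 0, 0]], jaw=[0.1, 0.1, 0.1, 0.1])

```text
time_s: 15.9
eef_pos: [0.5556, 0.0076, 0.1043]
eef_rot: [-0.001, 0.781, 0.625, -0.0]
wrist_force: [-0.4, 1.0, 0.1]
opening: 0.117
grasp_force: 58.7
```

```bash
python3 - <<'E'
from h import *
f=np.load('tray.npy');f[1]-=.0007;t=T(f,[(-35,6,0)])[0];print(pose()[1],get_obs()['opening'],get_obs()['grasp_force'])
togo([t[0],t[1],.0945],[np.cos(f[2]),np.sin(f[2])])
im=camera('wrist');cv2.imwrite('pics/w8.png',cv2.resize(im[120:384,96:448],(800,600)))
E
```

```text
[0.5556 0.0076 0.1043] 0.11690545936443605 58.655641078948975
dp [ 0.0148 -0.0017  0.0394]
turn [-0.0026  0.0001  0.0015]
```

>>> arm_command(dp=[[0.013, 0, 0], [0.013, 0, 0.02], [0.013, 0, 0.036], [0.013, 0, 0.036], [0.013, 0, 0.036]], turn=[[0, 0, 0], [0, 0, 0], [0, 0, 0], [0, 0, 0], [0, 0, 0]], jaw=[0.1, 0.1, 0.1, 0.1, 0.1])

```text
time_s: 16.58
eef_pos: [0.5568, 0.0107, 0.096]
eef_rot: [-0.0, 0.78, 0.625, -0.0]
wrist_force: [-0.2, 0.4, 0.5]
opening: 0.112
grasp_force: 58.7
```

>>> arm_command(dp=[[0, 0, 0.005], [0, 0, 0.009], [0, 0, 0.009], [0, 0, 0.009]], turn=[[0, 0, 0], [0, 0, 0], [0, 0, 0], [0, 0, 0]], jaw=[0.1, 0.1, 0.1, 0.1])

```text
time_s: 17.08
eef_pos: [0.5568, 0.0107, 0.0939]
eef_rot: [-0.0, 0.781, 0.625, -0.0]
wrist_force: [-0.4, 0.9, 0.1]
opening: 0.118
grasp_force: 58.6
```

>>> arm_command(dp=[[0, 0, 0], [0, 0, 0], [0, 0, 0], [0, 0, -0.1], [0, 0, -0.32]], turn=[[0, 0, 0], [0, 0, 0], [0, 0, 0], [0, 0, 0], [0, 0, 0]], jaw=[0.3, 0.3, 0.3, 0.3, 0.3])

```text
time_s: 17.7
eef_pos: [0.5546, 0.0111, 0.172]
eef_rot: [-0.002, 0.781, 0.625, -0.002]
wrist_force: [0.9, -0.3, -0.1]
opening: 0.297
grasp_force: 0.0
```

>>> arm_command(dp=[[-0.1, 0, -0.15], [-0.3, 0, -0.22], [-0.45, 0, -0.22], [-0.45, 0, -0.22]], turn=[[0, 0, -0.3], [0, 0, -0.6], [0, 0, -1], [0, 0, -1]], jaw=[0.3, 0.1, 0, 0])

```text
time_s: 18.2
eef_pos: [0.532, -0.1013, 0.2293]
eef_rot: [0.0, 0.593, 0.805, -0.0]
wrist_force: [0.3, 0.6, -1.4]
opening: 0.001
grasp_force: 0.0
```

```bash
python3 - <<'E'
from h import *
t=camera('top');cv2.imwrite('pics/top3.png',t);R,p=pose();print(p,R)
cv2.imwrite('pics/v9.png',np.hstack([cv2.resize(t[160:220,200:280],(400,300),interpolation=2),cv2.resize(t[130:250,230:390],(400,300))]))
E
```

```text
[ 0.5321 -0.0999  0.2289] [[-0.2967  0.955   0.0001]
 [ 0.955   0.2967  0.0002]
 [ 0.0002  0.0002 -1.    ]]
```

View pics/v9.png

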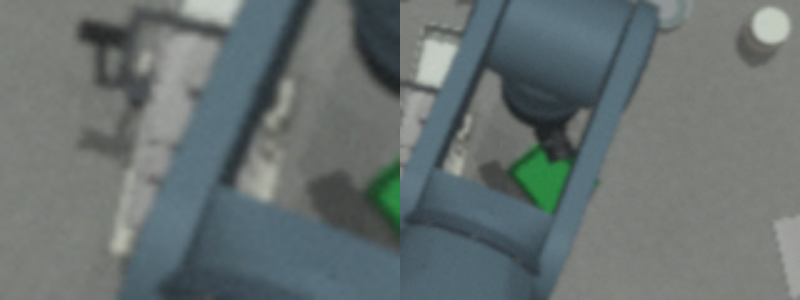

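The arm hides the tray in this view. I'll carry on turning back toward the gate knob and check the row numerically from the wrist camera.

>>> arm_command(dp=[[0, 0, 0], [0, 0, 0], [0, 0, 0], [0, 0, 0]], turn=[[0, 0, -0.35], [0, 0, -0.7], [0, 0, -1], [0, 0, -1]], jaw=[0, 0, 0, 0])

```text
time_s: 18.75
eef_pos: [0.5323, -0.0978, 0.2285]
eef_rot: [-0.0, 0.364, 0.931, 0.0]
wrist_force: [-0.3, -0.2, -0.4]
opening: 0.002
grasp_force: 0.0
```

```bash
python3 - <<'E'
from h import *
f=np.load('tray.npy')
togo(T(f,[(8,62,115)])[0],[-np.sin(f[2]),np.cos(f[2])])
E
```

```text
dp [0.1917 0.6669 0.1143]
turn [ 0.0005 -0.0015 -1.0016]
```

>>> arm_command(dp=[[0.05, 0.2, 0], [0.1, 0.4, 0], [0.192, 0.667, 0], [0.192, 0.667, 0.114], [0.192, 0.667, 0.114]], turn=[[0, 0, -0.35], [0, 0, -0.7], [0, 0, -1], [0, 0, -1], [0, 0, -1]], jaw=[0, 0, 0, 0, 0])

```text
time_s: 19.38
eef_pos: [0.608, 0.0581, 0.1975]
eef_rot: [-0.003, 0.11, 0.994, 0.0]
wrist_force: [-0.2, 0.2, 0.3]
opening: -0.002
grasp_force: 0.0
```

```bash
python3 - <<'E'
from h import *
f=np.load('tray.npy');P=pose();print(P[1])
togo(T(f,[(4,62,48)])[0],[-np.sin(f[2]),np.cos(f[2])]);togo(T(f,[(-47,62,48)])[0])
im=camera('wrist');cv2.imwrite('pics/w10.png',im)
uv=proj('wrist',T(f,[(-35,-17,16),(-35,6,16),(-86,0,16)]),P);print(uv)
E
```

```text
[0.608  0.0581 0.1975]
dp [ 0.0051 -0.0012  0.258 ]
turn [-0.0012 -0.011  -0.0006]
dp [ 0.2091 -0.0013  0.2591]
[[163.4506 147.0585]
 [190.134  147.0276]
 [178.2461  83.7751]]
```

>>> arm_command(dp=[[0, 0, 0.1], [0, 0, 0.2], [0, 0, 0.258], [0, 0, 0.258], [0.06, 0, 0.258]], turn=[[0, 0, 0], [0, 0, 0], [0, 0, 0], [0, 0, 0], [0, 0, 0]], jaw=[0, 0, 0, 0, 0])

```text
time_s: 20.05
eef_pos: [0.5966, 0.0587, 0.1374]
eef_rot: [0.001, 0.111, 0.994, -0.0]
wrist_force: [-0.6, 0.4, 0.4]
opening: -0.0
grasp_force: 0.0
```

>>> arm_command(dp=[[0.04, 0, 0], [0.08, 0, 0], [0.12, 0, 0], [0.145, 0, 0], [0.145, 0, 0]], turn=[[0, 0, 0], [0, 0, 0], [0, 0, 0], [0, 0, 0], [0, 0, 0]], jaw=[0, 0, 0, 0, 0])

```text
time_s: 20.68
eef_pos: [0.5589, 0.0676, 0.1355]
eef_rot: [-0.001, 0.11, 0.994, 0.0]
wrist_force: [-0.2, 0.0, 0.4]
opening: 0.002
grasp_force: 0.0
```

```bash
python3 - <<'E'
from h import *
f=np.load('tray.npy');print(get_obs()['wrist_force']);R,p=pose();d=p-[f[0],f[1],.085];c,s=np.cos(f[2]),np.sin(f[2])
print('tcp tray',c*d[0]+s*d[1],-s*d[0]+c*d[1],d[2])
g=cv2.cvtColor(cv2.imread('pics/w10.png'),6)[60:180,130:240];g=cv2.resize(g,None,fx=4,fy=4,interpolation=2)
h=cv2.HoughCircles(g,cv2.HOUGH_GRADIENT,1,40,param1=60,param2=14,minRadius=22,maxRadius=44)
print(h[0]/4+[130,60,0])
E
```

```text
[-0.2325  0.0402  0.4379]
tcp tray -0.04434165716308471 0.06087039609403914 0.05052119465613404
[[175.875  83.875   8.55 ]
 [212.875 164.875   8.65 ]
 [153.875  82.875   8.6  ]
 [171.125 144.375   8.25 ]
 [162.875 151.375  10.575]
 [228.625 135.375  10.85 ]
 [225.875 168.375  10.025]
 [237.125 151.625   9.075]
 [218.875 150.875   9.45 ]
 [194.125 166.875   7.475]]
```

>>> arm_command(dp=[[0.01, 0, 0], [0.02, 0, 0], [0.026, 0, 0], [0.026, 0, 0]], turn=[[0, 0, 0], [0, 0, 0], [0, 0, 0], [0, 0, 0]], jaw=[0, 0, 0, 0])

```text
time_s: 21.18
eef_pos: [0.5533, 0.0688, 0.1358]
eef_rot: [-0.0, 0.11, 0.994, -0.0]
wrist_force: [0.5, 0.3, -0.9]
opening: -0.001
grasp_force: 0.4
```

>>> arm_command(dp=[[0.01, 0, 0], [0.016, 0, 0], [0.016, 0, 0]], turn=[[0, 0, 0], [0, 0, 0], [0, 0, 0]], jaw=[0, 0, 0])

```text
time_s: 21.55
eef_pos: [0.5521, 0.069, 0.1362]
eef_rot: [0.003, 0.11, 0.994, -0.0]
wrist_force: [11.4, -2.2, -8.1]
opening: 0.003
grasp_force: 5.6
```

>>> arm_command(dp=[[-0.05, 0, 0], [-0.05, 0, -0.15], [-0.05, 0, -0.35], [-0.05, 0, -0.35]], turn=[[0, 0, 0], [0, 0, 0], [0, 0, 0], [0, 0, 0]], jaw=[0, 0, 0, 0])

```text
time_s: 22.05
eef_pos: [0.5646, 0.0668, 0.2283]
eef_rot: [0.004, 0.11, 0.994, 0.0]
wrist_force: [0.7, 0.4, 0.1]
opening: 0.002
grasp_force: 0.0
```

```bash
python3 - <<'E'
from h import *
f=np.load('tray.npy');
for z in (110,20):
    X=T(f,[(-132,0,z)])[0];print(X);togo(X,[-np.sin(f[2]),np.cos(f[2])])
E
```

```text
[0.46   0.0274 0.195 ]
dp [ 0.375  -0.245   0.1299]
turn [0.0022 0.015  0.0021]
[0.46   0.0274 0.105 ]
dp [ 0.3778 -0.2454  0.4899]
turn [0.0022 0.015  0.0021]
```

>>> arm_command(dp=[[0.15, -0.1, 0], [0.3, -0.2, 0], [0.375, -0.245, 0.1], [0.375, -0.245, 0.13], [0.375, -0.245, 0.13]], turn=[[0, 0, 0], [0, 0, 0], [0, 0, 0], [0, 0, 0], [0, 0, 0]], jaw=[0.65, 0.65, 0.65, 0.65, 0.65])

```text
time_s: 22.68
eef_pos: [0.4572, 0.0278, 0.1904]
eef_rot: [-0.001, 0.11, 0.994, 0.0]
wrist_force: [-0.5, 0.0, -0.8]
opening: 0.644
grasp_force: 0.0
```

```bash
python3 - <<'E'
from h import *
f=np.load('tray.npy');P=pose();im=camera('wrist');cv2.imwrite('pics/w11.png',im);print(P[1])
u,v=proj('wrist',T(f,[(-132,0,34)]),P)[0];print('exp',u,v,'ends',proj('wrist',T(f,[(-132,-20,34),(-132,20,34)]),P))
g=cv2.cvtColor(im,6);b=(g[int(v)-22:int(v)+22,int(u)-60:int(u)+60]<45).astype(np.uint8)
n,l,s,c=cv2.connectedComponentsWithStats(b)
for ci,si in zip(c[1:],s[1:]):
    if si[4]>60: print(ci+[int(u)-60,int(v)-22],si+[int(u)-60,int(v)-22,0,0,0])
X=T(f,[(-132,0,20)])[0];togo(X,[-np.sin(f[2]),np.cos(f[2])])
E
```

```text
[0.4572 0.0278 0.1904]
exp 255.8810466761979 204.26777229174894 ends [[231.4934 204.2509]
 [280.2624 204.2819]]
[255.9036 199.6132] [232 188  48  23 954]
dp [-0.0089  0.0006  0.3442]
turn [0.0004 0.     0.002 ]
```

>>> arm_command(dp=[[0, 0, 0.12], [0, 0, 0.24], [0, 0, 0.344], [0, 0, 0.344], [0, 0, 0.344]], turn=[[0, 0, 0], [0, 0, 0], [0, 0, 0], [0, 0, 0], [0, 0, 0]], jaw=[0.65, 0.65, 0.65, 0.65, 0.65])

```text
time_s: 23.35
eef_pos: [0.4583, 0.0276, 0.106]
eef_rot: [0.001, 0.11, 0.994, -0.0]
wrist_force: [-0.3, -0.4, 0.2]
opening: 0.649
grasp_force: 0.0
```

>>> arm_command(dp=[[0, 0, 0], [0, 0, 0], [0, 0, 0], [0, 0, 0]], turn=[[0, 0, 0], [0, 0, 0], [0, 0, 0], [0, 0, 0]], jaw=[0.3, 0.3, 0.3, 0.3])

```text
time_s: 23.85
eef_pos: [0.4581, 0.0261, 0.1069]
eef_rot: [0.001, 0.11, 0.994, -0.001]
wrist_force: [-3.6, -5.5, 7.6]
opening: 0.446
grasp_force: 59.5
```

```bash
python3 - <<'E'
from h import *
p0=np.array([-102,59.])
for th in [.1,.2,.3,.4,.5,.6,.65,.7]:
    c,s=np.cos(th),np.sin(th);d=np.array([c*p0[0]+s*p0[1],-s*p0[0]+c*p0[1]])-p0
    print(th,'tool dp x %.4f z %.4f'%(-d[0]/250,-d[1]/250))
E
```

```text
0.1 tool dp x -0.0256 z -0.0396
0.2 tool dp x -0.0550 z -0.0764
0.3 tool dp x -0.0880 z -0.1100
0.4 tool dp x -0.1241 z -0.1403
0.5 tool dp x -0.1631 z -0.1667
0.6 tool dp x -0.2045 z -0.1892
0.65 tool dp x -0.2260 z -0.1988
0.7 tool dp x -0.2480 z -0.2073
```

>>> arm_command(dp=[[-0.0126, 0, -0.02], [-0.0256, 0, -0.04], [-0.04, 0, -0.058], [-0.055, 0, -0.076], [-0.0715, 0, -0.0935]], turn=[[0, 0, 0], [0, 0, 0], [0, 0, 0], [0, 0, 0], [0, 0, 0]], jaw=[0.3, 0.3, 0.3, 0.3, 0.3])

```text
time_s: 24.48
eef_pos: [0.4733, 0.0226, 0.1278]
eef_rot: [-0.001, 0.11, 0.994, -0.001]
wrist_force: [2.0, -5.6, -11.6]
opening: 0.442
grasp_force: 61.5
```

>>> arm_command(dp=[[-0.0165, 0, -0.0165], [-0.034, 0, -0.032], [-0.0526, 0, -0.0468], [-0.072, 0, -0.061], [-0.0916, 0, -0.0732]], turn=[[0, 0, 0], [0, 0, 0], [0, 0, 0], [0, 0, 0], [0, 0, 0]], jaw=[0.3, 0.3, 0.3, 0.3, 0.3])

```text
time_s: 25.1
eef_pos: [0.4952, 0.0176, 0.1458]
eef_rot: [-0.002, 0.11, 0.994, -0.001]
wrist_force: [-3.1, -6.5, -6.0]
opening: 0.441
grasp_force: 62.0
```

>>> arm_command(dp=[[-0.02, 0, -0.012], [-0.0414, 0, -0.0225], [-0.0414, 0, -0.0225], [-0.0414, 0, -0.0225], [-0.0414, 0, -0.0225]], turn=[[0, 0, 0], [0, 0, 0], [0, 0, 0], [0, 0, 0], [0, 0, 0]], jaw=[0.3, 0.3, 0.3, 0.3, 0.3])

```text
time_s: 25.72
eef_pos: [0.5051, 0.0153, 0.1515]
eef_rot: [-0.002, 0.109, 0.994, -0.001]
wrist_force: [-3.3, -6.2, -6.3]
opening: 0.445
grasp_force: 62.2
```

```bash
python3 - <<'E'
from h import *
f=np.load('tray.npy');R,p=pose();o=get_obs();print(p,(p-[.4581,.0261,.1069])@R/.25,o['wrist_force'],o['opening'],o['grasp_force'])
im=camera('wrist');t=camera('top');s=camera('scene');cv2.imwrite('pics/w12.png',im);cv2.imwrite('pics/s12.png',s);cv2.imwrite('pics/t12.png',t)
E
```

```text
[0.5051 0.0153 0.1515] [-0.1923 -0.0017 -0.1789] [-3.2794 -6.2386 -6.2766] 0.44535499072945667 62.22016096115112
```

>>> arm_command(dp=[[-0.01, 0, -0.005], [-0.02, 0, -0.01], [-0.02, 0, -0.01], [-0.02, 0, -0.01], [-0.02, 0, -0.01]], turn=[[0, 0, 0], [0, 0, 0], [0, 0, 0], [0, 0, 0], [0, 0, 0]], jaw=[0.3, 0.3, 0.3, 0.3, 0.3])

```text
time_s: 26.5
eef_pos: [0.5099, 0.0142, 0.1538]
eef_rot: [-0.002, 0.109, 0.994, -0.001]
wrist_force: [-2.7, -6.0, -7.1]
opening: 0.447
grasp_force: 62.2
```

>>> arm_command(dp=[[0, 0, 0], [0, 0, 0], [0, 0, 0], [0, 0, 0], [0, 0, 0]], turn=[[0, 0, 0], [0, 0, 0], [0, 0, 0], [0, 0, 0], [0, 0, 0]], jaw=[0.3, 0.3, 0.3, 0.3, 0.3])

```text
time_s: 27.12
eef_pos: [0.5099, 0.0142, 0.1538]
eef_rot: [-0.002, 0.109, 0.994, -0.001]
wrist_force: [-2.6, -7.0, -7.4]
opening: 0.447
grasp_force: 62.2
```

```bash
python3 - <<'E'
from h import *
f=np.load('tray.npy');im=camera('wrist');t=camera('top');s=camera('scene')
def crop(n,im,w):
    u,v=proj(n,T(f,[(20,0,-40)]))[0].astype(int);h=int(w*.75);a=im[max(v-h,0):v+h,max(u-w,0):u+w];print(a.shape);return cv2.resize(a,(400,300),interpolation=2)
cv2.imwrite('pics/v13.png',np.vstack([np.hstack([crop('scene',s,40),crop('top',t,40)]),np.hstack([cv2.resize(im,(400,300)),cv2.resize(im[230:384,150:355],(400,300))])]))
E
```

```text
(60, 80, 3)
(60, 80, 3)
```

View pics/v13.png

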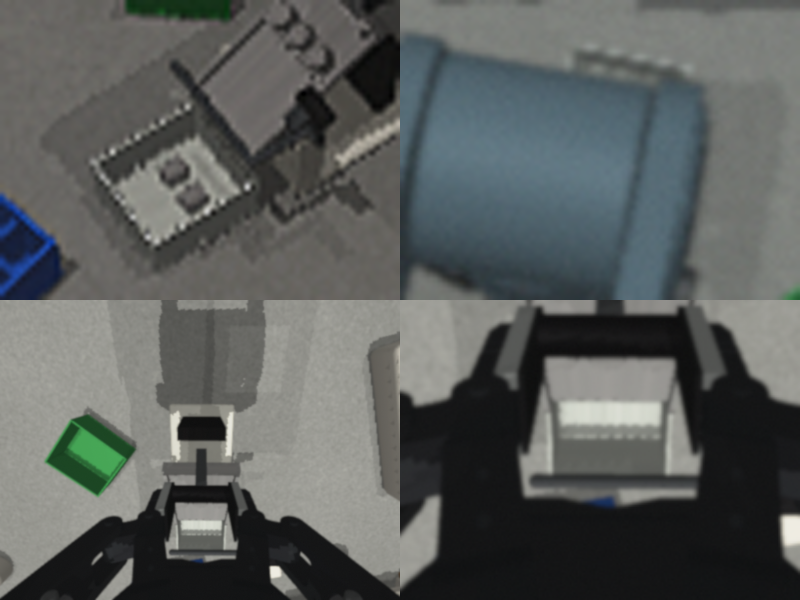

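The scene crop (top left) shows both cylinders in the cup at (173,170) and (192,195), the front compartment empty, and the three reserve cylinders behind the cross lip. Now I'll lower the tray along the same arc.

>>> arm_command(dp=[[0.02, 0, 0.01], [0.04, 0, 0.021], [0.0614, 0, 0.0325], [0.081, 0, 0.0455], [0.1004, 0, 0.0589]], turn=[[0, 0, 0], [0, 0, 0], [0, 0, 0], [0, 0, 0], [0, 0, 0]], jaw=[0.3, 0.3, 0.3, 0.3, 0.3])

```text
time_s: 27.9
eef_pos: [0.4894, 0.0189, 0.1402]
eef_rot: [0.003, 0.11, 0.994, -0.002]
wrist_force: [12.0, -8.9, -16.3]
opening: 0.442
grasp_force: 61.9
```

>>> arm_command(dp=[[0.0181, 0, 0.0145], [0.0361, 0, 0.0303], [0.053, 0, 0.0466], [0.0691, 0, 0.0639], [0.0841, 0, 0.0819]], turn=[[0, 0, 0], [0, 0, 0], [0, 0, 0], [0, 0, 0], [0, 0, 0]], jaw=[0.3, 0.3, 0.3, 0.3, 0.3])

```text
time_s: 28.52
eef_pos: [0.4671, 0.024, 0.1206]
eef_rot: [0.001, 0.109, 0.994, -0.001]
wrist_force: [-1.8, -6.3, 0.7]
opening: 0.449
grasp_force: 62.2
```

>>> arm_command(dp=[[0.0144, 0, 0.0188], [0.027, 0, 0.038], [0.04, 0, 0.0584], [0.04, 0, 0.0584], [0.04, 0, 0.0584]], turn=[[0, 0, 0], [0, 0, 0], [0, 0, 0], [0, 0, 0], [0, 0, 0]], jaw=[0.3, 0.3, 0.3, 0.3, 0.3])

```text
time_s: 29.15
eef_pos: [0.4584, 0.026, 0.1087]
eef_rot: [0.002, 0.109, 0.994, -0.002]
wrist_force: [-11.7, -5.0, 23.1]
opening: 0.438
grasp_force: 64.2
```

>>> arm_command(dp=[[0, 0, -0.006], [0, 0, -0.006], [0, 0, -0.006], [0, 0, -0.15], [0, 0, -0.35]], turn=[[0, 0, 0], [0, 0, 0], [0, 0, 0], [0, 0, 0], [0, 0, 0]], jaw=[0.65, 0.65, 0.65, 0.65, 0.65])

```text
time_s: 29.78
eef_pos: [0.4555, 0.028, 0.1918]
eef_rot: [-0.002, 0.11, 0.994, 0.0]
wrist_force: [0.7, 0.7, 0.2]
opening: 0.648
grasp_force: 0.0
```

>>> arm_command(dp=[[0, 0, 0], [0, 0, 0]], turn=[[0, 0, 0], [0, 0, 0]], jaw=[0, 0])

```text
time_s: 30.02
eef_pos: [0.4565, 0.0278, 0.1917]
eef_rot: [-0.0, 0.11, 0.994, 0.0]
wrist_force: [-0.7, 0.1, -0.4]
opening: 0.228
grasp_force: 0.0
```

```bash
python3 - <<'E'
from h import *
f=np.load('tray.npy');y=[-np.sin(f[2]),np.cos(f[2])];P=pose()
for a in [(-101,62,105),(-101,62,47)]: togo(T(f,[a])[0],y)
g=cv2.cvtColor(camera('wrist'),6);u,v=proj('wrist',T(f,[(-132,0,34)]),P)[0];print(P[1],u,v)
b=(g[int(v)-22:int(v)+22,int(u)-60:int(u)+60]<45).astype(np.uint8)
n,l,s,c=cv2.connectedComponentsWithStats(b)
for ci,si in zip(c[1:],s[1:]):
    if si[4]>60: print(ci+[int(u)-60,int(v)-22],si+[int(u)-60,int(v)-22,0,0,0])
E
```

```text
dp [-0.1381  0.2496  0.0067]
turn [ 0.     -0.0014  0.0018]
dp [-0.1383  0.2496  0.2387]
turn [ 0.     -0.0014  0.0018]
[0.4565 0.0278 0.1917] 256.0813194722907 204.41356874303222
[255.5516 200.1147] [232 189  48  22 950]
```

The handle is back where it was, so the tray is level. Next I'll lower the gate.

>>> arm_command(dp=[[-0.07, 0.12, -0.02], [-0.138, 0.25, -0.02], [-0.138, 0.25, -0.02], [-0.138, 0.25, 0.1], [-0.138, 0.25, 0.238]], turn=[[0, 0, 0], [0, 0, 0], [0, 0, 0], [0, 0, 0], [0, 0, 0]], jaw=[0, 0, 0, 0, 0])

```text
time_s: 30.7
eef_pos: [0.5033, 0.0807, 0.1312]
eef_rot: [-0.001, 0.11, 0.994, -0.0]
wrist_force: [-0.9, 0.7, -1.0]
opening: -0.0
grasp_force: 0.0
```

>>> arm_command(dp=[[0, 0, 0], [-0.05, 0, 0], [-0.1, 0, 0], [-0.15, 0, 0], [-0.2, 0, 0]], turn=[[0, 0, 0], [0, 0, 0], [0, 0, 0], [0, 0, 0], [0, 0, 0]], jaw=[0, 0, 0, 0, 0])

```text
time_s: 31.32
eef_pos: [0.5543, 0.0698, 0.1334]
eef_rot: [0.0, 0.11, 0.994, -0.0]
wrist_force: [-1.4, 1.1, -1.5]
opening: -0.0
grasp_force: 0.8
```

>>> arm_command(dp=[[-0.01, 0, 0], [-0.02, 0, 0], [-0.02, 0, 0]], turn=[[0, 0, 0], [0, 0, 0], [0, 0, 0]], jaw=[0, 0, 0])

```text
time_s: 31.7
eef_pos: [0.5574, 0.0692, 0.1327]
eef_rot: [-0.001, 0.11, 0.994, -0.0]
wrist_force: [-3.1, 0.0, 0.9]
opening: -0.003
grasp_force: 1.3
```

Last time it reached the stop at x≈0.5627; I'll keep pushing to there.

>>> arm_command(dp=[[-0.01, 0, 0], [-0.02, 0, 0], [-0.024, 0, 0], [-0.024, 0, 0]], turn=[[0, 0, 0], [0, 0, 0], [0, 0, 0], [0, 0, 0]], jaw=[0, 0, 0, 0])

```text
time_s: 32.2
eef_pos: [0.5626, 0.0681, 0.1326]
eef_rot: [-0.001, 0.11, 0.994, 0.0]
wrist_force: [-5.8, 0.7, 1.7]
opening: -0.001
grasp_force: 3.1
```

>>> arm_command(dp=[[-0.006, 0, 0], [-0.01, 0, 0], [-0.01, 0, 0]], turn=[[0, 0, 0], [0, 0, 0], [0, 0, 0]], jaw=[0, 0, 0])

```text
time_s: 32.58
eef_pos: [0.5651, 0.0675, 0.1326]
eef_rot: [-0.001, 0.11, 0.994, 0.0]
wrist_force: [-6.1, 0.9, 2.8]
opening: -0.001
grasp_force: 2.9
```

>>> arm_command(dp=[[0.06, 0, 0], [0.06, 0, -0.2], [0.06, 0, -0.4], [0.06, 0, -0.4], [0.06, 0, -0.4]], turn=[[0, 0, 0], [0, 0, 0], [0, 0, 0], [0, 0, 0], [0, 0, 0]], jaw=[0, 0, 0, 0, 0])

```text
time_s: 33.2
eef_pos: [0.5511, 0.0706, 0.2326]
eef_rot: [0.0, 0.11, 0.994, -0.0]
wrist_force: [-0.2, 0.1, -0.4]
opening: 0.001
grasp_force: 0.0
```

```bash
python3 - <<'E'
from h import *
f=np.load('tray.npy');y=[-np.sin(f[2]),np.cos(f[2])];P=pose()
for a in [(53,0,115),(53,0,-15)]: togo(T(f,[a])[0],y)
E
```

```text
dp [-0.422  -0.2488  0.1307]
turn [0.     0.0012 0.0019]
dp [-0.4216 -0.2488  0.6507]
turn [0.     0.0012 0.0019]
```

```bash
python3 - <<'E'
from h import *
f=np.load('tray.npy');a=cv2.cvtColor(cv2.imread('pics/top1.png'),6);b=cv2.cvtColor(camera('top'),6)
def knob(g):return proj('top',T(f,[g])[0])[0]
import math
for th in(0,.1,.2):
    w=.35-th; k=(-45+50*math.sin(w),59,14+50*math.cos(w));print(th,'knob top px',knob(k),'bar px',knob((0,40,2)))
d=cv2.absdiff(a,b)[140:215,200:275];print(d.max(),(d>25).sum(), np.argwhere(d>25)[:40].tolist())
im=camera('wrist');cv2.imwrite('pics/w14.png',im);P=pose()
for th in(0,.1,.2):
    w=.35-th; print(proj('wrist',T(f,[(-45+50*math.sin(w),59,14+50*math.cos(w))]),P))
E
```

```text
0 knob top px [219.3969 165.9978] bar px [229.8471 161.7846]
0.1 knob top px [218.9698 167.6401] bar px [229.8471 161.7846]
0.2 knob top px [218.5448 169.3684] bar px [229.8471 161.7846]
92 575 [[0, 27], [0, 28], [0, 32], [0, 33], [0, 34], [1, 27], [1, 28], [1, 30], [1, 32], [1, 33], [1, 34], [2, 18], [2, 27], [2, 32], [2, 33], [2, 34], [3, 18], [3, 26], [3, 27], [3, 30], [3, 32], [3, 33], [3, 34], [4, 18], [4, 26], [4, 27], [4, 32], [4, 33], [4, 34], [5, 18], [5, 26], [5, 27], [5, 32], [5, 33], [5, 34], [6, 26], [6, 32], [6, 33], [7, 26], [7, 27]]
[[252.3405 222.6277]]
[[252.2925 218.3474]]
[[252.2518 213.6226]]
```

>>> arm_command(dp=[[-0.2, 0, 0], [-0.42, -0.1, 0], [-0.422, -0.249, 0.0], [-0.422, -0.249, 0.1], [-0.422, -0.249, 0.13]], turn=[[0, 0, 0], [0, 0, 0], [0, 0, 0], [0, 0, 0], [0, 0, 0]], jaw=[0, 0.5, 1, 1, 1])

```text
time_s: 33.92
eef_pos: [0.639, -0.0134, 0.1966]
eef_rot: [-0.003, 0.11, 0.994, 0.0]
wrist_force: [-0.4, 0.2, -0.2]
opening: 0.849
grasp_force: 0.0
```

>>> arm_command(dp=[[0, 0, 0], [0, 0, 0]], turn=[[0, 0, 0], [0, 0, 0]], jaw=[1, 1])

```text
time_s: 34.17
eef_pos: [0.6413, -0.0128, 0.2011]
eef_rot: [0.001, 0.109, 0.994, -0.0]
wrist_force: [-1.0, -0.2, 0.2]
opening: 1.0
grasp_force: 0.0
```

```bash
python3 - <<'E'
from h import *
import math
f=np.load('tray.npy');P=pose();im=camera('wrist');cv2.imwrite('pics/w15.png',im);print(P[1],get_obs()['opening'])
for th in(0,.1,.2,.8):
    w=.35-th; print(th,proj('wrist',T(f,[(-45+50*math.sin(w),59,14+50*math.cos(w))]),P))
print('lip',proj('wrist',T(f,[(0,-32,0),(0,0,0),(0,32,0)]),P),'cup rim',proj('wrist',T(f,[(3,-35,-43),(3,35,-43),(83,-35,-43),(83,35,-43)]),P))
g=cv2.cvtColor(im,6)
u,v=proj('wrist',T(f,[(-28,59,61)]),P)[0].astype(int)
b=(g[max(v-40,0):v+40,u-50:u+50]<45).astype(np.uint8);n,l,s,c=cv2.connectedComponentsWithStats(b)
for ci,si in zip(c[1:],s[1:]):
    if si[4]>60: print(ci+[u-50,max(v-40,0)],si[:4]+[u-50,max(v-40,0),0,0],si[4])
E
```

```text
[ 0.6413 -0.0128  0.2011] 1.0056894607529003
0 [[342.3749  95.284 ]]
0.1 [[343.6928  87.6578]]
0.2 [[344.8456  79.649 ]]
0.8 [[347.0918  31.2825]]
lip [[220.1253 128.562 ]
 [255.2755 128.6214]
 [290.4123 128.7082]] cup rim [[222.4887 127.6266]
 [288.495  127.7646]
 [224.9866 198.7881]
 [285.958  198.8902]]
[339.8394  93.3603] [323  73  38  31] 691
```

```bash
python3 - <<'E'
from h import *
f=np.load('tray.npy');P=pose();g=cv2.cvtColor(cv2.imread('pics/w15.png'),6)
for v in(150,165,180):
    print(v,g[v,214:236].tolist(),g[v,276:298].tolist())
print(g[190:210,255].tolist())
print('rim@53',proj('wrist',T(f,[(43,-35,-43),(43,35,-43),(60,-35,-43),(60,35,-43)]),P))
for a in [(53,0,-55),(53,0,-65)]: togo(T(f,[a])[0],[-np.sin(f[2]),np.cos(f[2])])
E
```

```text
150 [127, 128, 128, 128, 128, 128, 130, 137, 152, 168, 159, 121, 86, 79, 87, 99, 111, 121, 128, 133, 137, 135] [206, 213, 215, 209, 194, 169, 129, 102, 121, 158, 171, 153, 136, 134, 134, 133, 132, 131, 132, 133, 135, 133]
165 [129, 130, 131, 131, 131, 130, 127, 128, 135, 148, 153, 131, 98, 83, 91, 116, 152, 183, 195, 196, 195, 195] [209, 214, 212, 203, 185, 154, 115, 106, 145, 180, 176, 150, 134, 131, 131, 132, 132, 133, 135, 135, 135, 133]
180 [130, 130, 128, 126, 126, 126, 127, 127, 133, 151, 167, 156, 116, 86, 87, 106, 135, 158, 160, 152, 151, 150] [164, 179, 179, 161, 133, 106, 97, 123, 158, 166, 147, 132, 132, 134, 135, 134, 132, 131, 131, 132, 133, 133]
[94, 94, 93, 93, 93, 96, 114, 154, 179, 168, 151, 148, 147, 146, 144, 143, 141, 137, 133, 131]
rim@53 [[223.8177 164.3619]
 [287.1799 164.4806]
 [224.3405 179.2062]
 [286.6488 179.3174]]
dp [ 0.0044 -0.0018  0.6856]
turn [-0.      0.003   0.0032]
dp [ 0.0044 -0.0018  0.7256]
turn [-0.      0.003   0.0032]
```

>>> arm_command(dp=[[0.004, -0.002, 0.2], [0.004, -0.002, 0.4], [0.004, -0.002, 0.5], [0.004, -0.002, 0.58], [0.004, -0.002, 0.62]], turn=[[0, 0, 0], [0, 0, 0], [0, 0, 0], [0, 0, 0], [0, 0, 0]], jaw=[1, 1, 1, 1, 1])

```text
time_s: 34.85
eef_pos: [0.6401, -0.0134, 0.045]
eef_rot: [0.0, 0.11, 0.994, -0.0]
wrist_force: [-0.1, -0.6, 0.1]
opening: 0.997
grasp_force: 0.0
```

>>> arm_command(dp=[[0, 0, 0.03], [0, 0, 0.06], [0, 0, 0.09], [0, 0, 0.096], [0, 0, 0.096]], turn=[[0, 0, 0], [0, 0, 0], [0, 0, 0], [0, 0, 0], [0, 0, 0]], jaw=[1, 1, 1, 1, 1])

```text
time_s: 35.48
eef_pos: [0.6399, -0.0136, 0.0214]
eef_rot: [0.0, 0.11, 0.994, 0.0]
wrist_force: [0.3, -1.1, 0.2]
opening: 1.001
grasp_force: 0.0
```

>>> arm_command(dp=[[0, 0, 0], [0, 0, 0], [0, 0, 0], [0, 0, 0]], turn=[[0, 0, 0], [0, 0, 0], [0, 0, 0], [0, 0, 0]], jaw=[0.6, 0.6, 0.6, 0.6])

```text
time_s: 35.98
eef_pos: [0.6407, -0.0138, 0.0223]
eef_rot: [0.001, 0.11, 0.994, -0.0]
wrist_force: [-0.6, 0.0, 5.4]
opening: 0.799
grasp_force: 69.9
```

>>> arm_command(dp=[[0, 0, -0.06], [0, 0, -0.16], [-0.02, 0, -0.28], [-0.04, 0, -0.4], [-0.04, 0, -0.4]], turn=[[0, 0, 0], [0, 0, 0], [0, 0, 0], [0, 0, 0], [0, 0, 0]], jaw=[0.6, 0.6, 0.6, 0.6, 0.6])

```text
time_s: 36.6
eef_pos: [0.6517, -0.0161, 0.1245]
eef_rot: [0.003, 0.11, 0.994, -0.0]
wrist_force: [-0.1, -0.6, -2.6]
opening: 0.804
grasp_force: 69.2
```

```bash
python3 - <<'E'
from h import *
R,p=pose();o=get_obs();print(o['opening'],o['grasp_force'],o['wrist_force'])
# pan centre from top0: ellipse fit on pan pixels
im=cv2.imread('pics/top0.png');g=cv2.cvtColor(im,6)
sub=im[145:235,80:165];gs=cv2.cvtColor(sub,6)
b=((gs>85)&(gs<165)).astype(np.uint8);l=cv2.connectedComponents(b)[1];m=(l==l[39,41]).astype(np.uint8)
m=cv2.morphologyEx(m,cv2.MORPH_CLOSE,np.ones((3,3)));c=max(cv2.findContours(m,0,1)[0],key=cv2.contourArea)
e=cv2.fitEllipse(cv2.convexHull(c));print(e,gs[39,41]);C=back('top',np.array(e[0])+[80,145],.061)[0];print('pan',C)
print('r of 70mm in px',np.linalg.norm(np.diff(proj('top',[C,C+[0,.07,0]]),axis=0)))
off=R[:,0]*.010  # cup centre lies 10mm behind TCP along tray x => +tool x
print('cup centre dir',off); t=C-off; togo([t[0],t[1],p[2]]);print('t',t,'final z',.0223+.061)
E
```

```text
0.8043155755379691 69.1897201538086 [-0.1147 -0.5624 -2.5929]
((40.91227722167969, 39.202919006347656), (49.81633377075195, 51.87546920776367), 51.3751335144043) 148
pan [0.5455 0.3419 0.061 ]
r of 70mm in px 25.345782425064172
cup centre dir [-0.0098  0.0022 -0.0001]
dp [ 0.6872  1.3048 -0.0037]
t [0.5553 0.3397 0.0611] final z 0.0833
```

>>> arm_command(dp=[[0, 0.12, -0.02], [0, 0.27, -0.03], [0, 0.43, -0.03], [0.03, 0.59, -0.03], [0.1, 0.75, -0.03]], turn=[[0, 0, 0], [0, 0, 0], [0, 0, 0], [0, 0, 0], [0, 0, 0]], jaw=[0.6, 0.6, 0.6, 0.6, 0.6])

```text
time_s: 37.22
eef_pos: [0.6649, 0.1736, 0.1264]
eef_rot: [-0.002, 0.11, 0.994, -0.0]
wrist_force: [0.7, 0.3, -2.0]
opening: 0.802
grasp_force: 69.1
```

>>> arm_command(dp=[[0.15, 0.14, 0], [0.3, 0.28, 0], [0.45, 0.42, 0], [0.58, 0.54, 0], [0.58, 0.54, 0]], turn=[[0, 0, 0], [0, 0, 0], [0, 0, 0], [0, 0, 0], [0, 0, 0]], jaw=[0.6, 0.6, 0.6, 0.6, 0.6])

```text
time_s: 37.85
eef_pos: [0.5503, 0.3384, 0.1266]
eef_rot: [-0.002, 0.108, 0.994, -0.001]
wrist_force: [0.2, -0.2, -2.4]
opening: 0.8
grasp_force: 69.1
```

```bash
python3 - <<'E'
from h import *
R,p=pose();o=get_obs();print(p,o['opening'],o['grasp_force'],o['wrist_force'],R[:,2])
for z in (.09,.084):togo([.5553,.3397,z],[.2192,.9757])
E
```

```text
[0.5503 0.3384 0.1266] 0.7999309769815706 69.11909222602844 [ 0.227  -0.1561 -2.3812] [-0.0042 -0.0008 -1.    ]
dp [-0.0192  0.0095  0.1463]
turn [-0.0032 -0.0076  0.0103]
dp [-0.0192  0.0095  0.1703]
turn [-0.0032 -0.0076  0.0103]
```

>>> arm_command(dp=[[-0.01, 0.005, 0.03], [-0.015, 0.008, 0.06], [-0.015, 0.008, 0.1], [-0.015, 0.008, 0.13], [-0.015, 0.008, 0.13]], turn=[[0, 0, 0], [0, 0, 0], [0, 0, 0], [0, 0, 0], [0, 0, 0]], jaw=[0.6, 0.6, 0.6, 0.6, 0.6])

```text
time_s: 38.48
eef_pos: [0.5577, 0.3366, 0.0951]
eef_rot: [-0.001, 0.11, 0.994, -0.0]
wrist_force: [0.4, 0.0, -1.8]
opening: 0.798
grasp_force: 69.1
```

```bash
python3 - <<'E'
from h import *
R,p=pose();o=get_obs();print(p,o['opening'],o['grasp_force'],o['wrist_force'])
togo([.5553,.3397,.084],[.2192,.9757])
E
```

```text
[0.5577 0.3366 0.0951] 0.7982472782186792 69.05518770217896 [ 0.3979  0.0499 -1.7668]
dp [0.0119 0.0101 0.0443]
turn [-0.0023 -0.0034  0.0005]
```

>>> arm_command(dp=[[0.009, 0.008, 0.012], [0.009, 0.008, 0.024], [0.009, 0.008, 0.034], [0.009, 0.008, 0.04], [0.009, 0.008, 0.04]], turn=[[0, 0, 0], [0, 0, 0], [0, 0, 0], [0, 0, 0], [0, 0, 0]], jaw=[0.6, 0.6, 0.6, 0.6, 0.6])

```text
time_s: 39.1
eef_pos: [0.5564, 0.3396, 0.0862]
eef_rot: [-0.0, 0.11, 0.994, -0.0]
wrist_force: [-0.6, 0.4, -2.7]
opening: 0.801
grasp_force: 69.1
```

>>> arm_command(dp=[[0, 0, 0.006], [0, 0, 0.01], [0, 0, 0.01]], turn=[[0, 0, 0], [0, 0, 0], [0, 0, 0]], jaw=[0.6, 0.6, 0.6])

```text
time_s: 39.48
eef_pos: [0.5564, 0.3396, 0.0837]
eef_rot: [-0.0, 0.11, 0.994, -0.0]
wrist_force: [0.5, -0.7, -2.8]
opening: 0.797
grasp_force: 69.1
```

>>> arm_command(dp=[[0, 0, 0.003], [0, 0, 0.005], [0, 0, 0.005]], turn=[[0, 0, 0], [0, 0, 0], [0, 0, 0]], jaw=[0.6, 0.6, 0.6])

```text
time_s: 39.85
eef_pos: [0.5566, 0.3397, 0.0833]
eef_rot: [0.0, 0.11, 0.994, -0.0]
wrist_force: [-3.3, -1.2, 4.6]
opening: 0.802
grasp_force: 69.9
```

Contact with the pan. I'll release and lift.

>>> arm_command(dp=[[0, 0, 0], [0, 0, 0], [0, 0, 0], [0, 0, 0], [0, 0, 0]], turn=[[0, 0, 0], [0, 0, 0], [0, 0, 0], [0, 0, 0], [0, 0, 0]], jaw=[0.85, 0.95, 1, 1, 1])

```text
time_s: 40.48
eef_pos: [0.5565, 0.3397, 0.0826]
eef_rot: [0.0, 0.11, 0.994, -0.0]
wrist_force: [0.0, 0.8, -0.1]
opening: 1.001
grasp_force: 0.0
```

>>> arm_command(dp=[[0, 0, -0.1], [0, 0, -0.3], [0, 0, -0.5], [0.2, 0, -0.6], [0.4, 0, -0.6]], turn=[[0, 0, 0], [0, 0, 0], [0, 0, 0], [0, 0, 0], [0, 0, 0]], jaw=[1, 1, 1, 1, 1])

```text
time_s: 41.1
eef_pos: [0.4596, 0.3622, 0.2358]
eef_rot: [0.002, 0.11, 0.994, 0.002]
wrist_force: [-0.7, -0.3, -0.5]
opening: 0.999
grasp_force: 0.0
```

>>> arm_command(dp=[[0.2, 0, 0], [0.4, 0.1, 0], [0.6, 0.2, 0], [0.6, 0.2, 0]], turn=[[0, 0, 0], [0, 0, 0], [0, 0, 0], [0, 0, 0]], jaw=[1, 1, 1, 1])

```text
time_s: 41.6
eef_pos: [0.3204, 0.4449, 0.2329]
eef_rot: [-0.0, 0.107, 0.994, 0.0]
wrist_force: [1.0, -0.3, -1.2]
opening: 0.997
grasp_force: 0.0
```

```bash
python3 - <<'E'
from h import *
print(pose()[1]);f=np.load('tray.npy')
t=camera('top');s=camera('scene')
u,v=proj('scene',T(f,[(-20,0,0)]))[0].astype(int);a=s[v-45:v+45,u-60:u+60]
u,v=proj('scene',[.5455,.342,.08])[0].astype(int);b=s[v-45:v+45,u-60:u+60]
c=t[140:230,80:200];u,v=proj('top',T(f,[(-40,0,0)]))[0].astype(int);d=t[v-45:v+45,u-60:u+60]
R=lambda x:cv2.resize(x,(400,300),interpolation=2)
cv2.imwrite('pics/v16.png',np.vstack([np.hstack([R(a),R(b)]),np.hstack([R(c),R(d)])]))
E
```

```text
[0.3204 0.4449 0.2329]
```

View pics/v16.png

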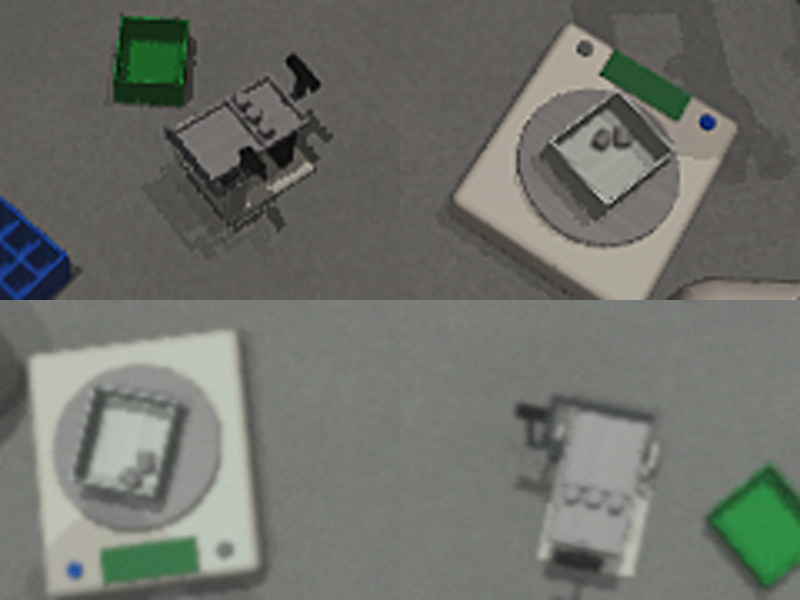

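The cup stands mid-pan with both cylinders inside, at about (132,447) against the pan centre at (137,447). The gate bar is down across the front edge, the three reserve cylinders are in place, and the tray is level. Handing in.

```bash
python3 -c "
from bench import *
print(hand_in())"
```

```text
the job is handed in; nothing more can be done
None
```

The job is done and handed in: both loose cylinders (only two were on the bench) are in the cup, which stands mid-pan on the balance; the tray is level, the gate is down, the reserve row is behind its lip, and the arm touched none of the other things on the bench.

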